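Sort sound and blown cartridge fuses

TASK

Sort the five cartridge fuses on the bench. The two blown ones (brown scorched band, red pin sticking out of one end) go into the red scrap bin; the long one of them is still held in the spring clips of the fuse base and has to be pulled up out of them. Lay the sound white fuses fully down in the V-notched pockets of the stock racks, one fuse to a pocket: the long one in the blue rack, the two short ones in the green rack.

Things in the scene. Friction and masses are not known exactly. Their poses are not given: they have to be found in the camera images.
- blown_long_center (a point): Cylindrical cartridge fuse 127 x 21 mm diameter, lying, 90 g: dark brown scorched band round its white body, red pin 6 mm thick sticking 8 mm out of one end (blown). Point: its centre, 10.4 mm above what it lies on; x axis along the fuse, red pin at +x. Starts level in the fuse base's spring clips, centre 35 mm above the bench, free between them over 95 mm, with 23 mm of air below its centre.
- good_long_center (a point): Cylindrical cartridge fuse 127 x 21 mm diameter, lying, 90 g: clean white body between bright metal end caps, no pin (sound). Point: its centre, 10.4 mm above what it lies on; x axis along the fuse. Starts loose on the bench.
- good_short_a_center (a point): Cylindrical cartridge fuse 76 x 21 mm diameter, lying, 55 g: clean white body between bright metal end caps, no pin (sound). Point: its centre, 10.4 mm above what it lies on; x axis along the fuse. Starts loose on the bench. Same as the other short sound one.
- good_short_b_center (a point): Cylindrical cartridge fuse 76 x 21 mm diameter, lying, 55 g: clean white body between bright metal end caps, no pin (sound). Point: its centre, 10.4 mm above what it lies on; x axis along the fuse. Starts loose on the bench. Same as the other short sound one.
- blown_short_center (a point): Cylindrical cartridge fuse 76 x 21 mm diameter, lying, 55 g: dark brown scorched band round its white body, red pin 6 mm thick sticking 8 mm out of one end (blown). Point: its centre, 10.4 mm above what it lies on; x axis along the fuse, red pin at +x. Starts loose on the bench.
- rack_long: Blue plastic stock rack, fixed, 153 x 120 x 38 mm, two equal open-topped pockets along its x axis at y = -36 and +36 mm, each for one 127 mm fuse: V-notches (32 mm wide at the top) in two end ribs; between the ribs a 93 mm gap, open down to a 5 mm base plate, for the fingers. 8 mm spare at each fuse end. Seated fuse: level, centre at x = 0, 30 mm above the bench. Origin: centre of underside.
- rack_short: Green plastic stock rack, fixed, 102 x 120 x 38 mm, two equal open-topped pockets along its x axis at y = -36 and +36 mm, each for one 76 mm fuse: V-notches (32 mm wide at the top) in two end ribs; between the ribs a 52 mm gap, open down to a 5 mm base plate, for the fingers. 8 mm spare at each fuse end. Seated fuse: level, centre at x = 0, 30 mm above the bench. Origin: centre of underside.
- scrap_bin: Red open plastic scrap bin, fixed, 160 mm (its x) x 150 mm (its y), walls 32 mm high and 4 mm thick, floor 4 mm thick, inside 152 x 142 mm. Two fuses fit side by side along its x axis, one at y = -33 and one at y = +33 mm, with room for the fingers. Origin: centre of the underside, on the bench.
- fuse_base: Black fuse base on a grey steel plate 180 x 64 mm, fixed. Two C-shaped copper spring clips (14 mm wide, 110 mm apart along its x axis, open at the top) hold the long blown fuse by its end caps: pulled straight up it resists with up to about 15 N over the first 8 mm, then snaps free. Between the clips the base's top is 12 mm above the bench. Origin: centre of underside, on the bench.
Things that resemble listed ones, but are neither listed nor needed, are in the scene too. What is shaped like the part that bears good_long_center but pink is not meant.

How it is judged:
At the end, for the whole second after the job is handed in: Both blown fuses in the red bin (centre over its floor, under 40 mm up); the long sound fuse in a blue-rack pocket, each short sound one in a green-rack pocket: centre within 6 mm across, 12 mm along, 4.5 mm in height, 0.12 rad of the pocket, either way round. All released and at rest (x of blown_long_center in the frame of scrap_bin between -0.07 and 0.07 m and y of blown_long_center in the frame of scrap_bin between -0.067 and 0.067 m and z of blown_long_center in the frame of scrap_bin between 0 and 0.04 m and x of blown_short_center in the frame of scrap_bin between -0.07 and 0.07 m and y of blown_short_center in the frame of scrap_bin between -0.067 and 0.067 m and z of blown_short_center in the frame of scrap_bin between 0 and 0.04 m and (y of good_long_center in the frame of rack_long between -0.042 and -0.03 m or y of good_long_center in the frame of rack_long between 0.03 and 0.042 m) and x of good_long_center in the frame of rack_long between -0.012 and 0.012 m and z of good_long_center in the frame of rack_long between 0.0255 and 0.0345 m and angle between the x axis of good_long_center and the x axis of rack_long, either way round below 0.12 rad and (y of good_short_a_center in the frame of rack_short between -0.042 and -0.03 m or y of good_short_a_center in the frame of rack_short between 0.03 and 0.042 m) and x of good_short_a_center in the frame of rack_short between -0.012 and 0.012 m and z of good_short_a_center in the frame of rack_short between 0.0255 and 0.0345 m and angle between the x axis of each of good_short_a_center, good_short_b_center and the x axis of rack_short, either way round below 0.12 rad and (y of good_short_b_center in the frame of rack_short between -0.042 and -0.03 m or y of good_short_b_center in the frame of rack_short between 0.03 and 0.042 m) and x of good_short_b_center in the frame of rack_short between -0.012 and 0.012 m and z of good_short_b_center in the frame of rack_short between 0.0255 and 0.0345 m and linear speed of each of blown_long, good_long, good_short_a, good_short_b, blown_short below 0.02 m/s); the robot touches nothing.
It also fails if it takes over 136 s, if anything falls off the work surface, if the arm or the gripper's body presses on something with over 40 N, if the wrist force passes 120 N, or if a joint passes its speed limit or range.

ROBOT

A 6-joint arm with a two-finger parallel gripper is mounted at the origin on a cart in front of the work surface, level with it; the furniture and walls round the work are solid. World frame = base frame: x ahead of the robot, y to its left, z up, the work surface at z = 0. Lengths are in m, angles in rad, forces in N, time in s.
With the tool pointing down it reaches from about 0.35 to 0.775 m from the base axis. Payload 7.3 kg.
Tool frame: the origin (TCP) lies at the very end of the fingers, on their centre line; the grasp point (between the pads) lies 19 mm behind it (robot.hold_point_z is the distance from the TCP to the grasp point, in m); y points along the fingers, z is the direction in which the jaws open and shut, and the axes are right-handed (so a half turn about y gives the same grasp; the last joint's range is limited). The gripper opens to 92 mm and grips with 3 to 60 N. Pads are 19 mm wide; open, the fingers measure 130 mm over their backs; the gripper's body (75 mm by 190 mm) begins 47 mm behind the grasp point.
Start: joints at [-0.146, 0.342, 1.524, -0, 1.275, -0.146], TCP at [0.525, 0, 0.227] pointing down, gripper open.
Joint ranges: [-2.53, 2.53], [-0.77, 2.02], [0.04, 2.7], [-1, 4.14], [0.28, 2.66], [-3.11, 3.11]. Speed limits (rad/s): [2.57, 2.57, 3.14, 3.14, 3.14, 3.14].

INTERFACE

Orientations are given as [roll, pitch, yaw] about the fixed x, y, z axes, in that order (R = Rz(yaw) Ry(pitch) Rx(roll)).
In Python, from cell import robot gives the robot as it stands.
- The arm moves only by the shell command python3 -m crank 'ROWS' [OPENING] [FORCE]. ROWS is a JSON object of lists of equal length, an entry for each row: "xyz": the shift along the tool's x, y, z in cm, a list of three; "roll": the turn about the tool's y in degrees. A call has 1 to 20 rows; each row shifts and turns the commanded pose from where the row before left it, along the tool's axes as they then stand; what a row does not reach is not made up. A row lasts 1/10 s, in which the tool goes at most 50 mm and 8.59 degrees, less where a joint would pass 70% of its speed; a pose out of reach is approached as far as the arm can. A call is refused whole if a number of a shift passes 5 or a number of a turn 8.59, either way. A call with a gripper value outside its range is refused whole. OPENING is the gripper command: -1 is fully open, 1 is shut, values between are in proportion, set as the call begins (- or left out, the last holds). The fingers move at their own pace and stop on an object; FORCE is the grip in N (left out, the last holds). Time passes only in rows, so rows that do not move let the fingers close. It gives the time, the measured TCP pose, the force and the opening at its end, in the units of the state.
- robot.observe(): the state, without advancing time (a new reading comes with each control period).
- robot.read_camera(name): name is "scene" or "side" or "wrist"; returns the picture (384x512x3 uint8, red, green, blue); there is no depth.
- robot.calibration(name): a dict with "intrinsics" (3x3 intrinsics, pixels), "D" ([k1, k2, p1, p2, k3] as OpenCV has them; the pictures are not rectified), "pose" (4x4, takes a point from camera to world coordinates). Camera axes: x right, y down, z forward; pixel columns grow to the right and rows downward; lengths in m; the calibration is good to about 2 mm. A picture is of the moment at which its call begins: read the wrist's pose just before it. calibration takes no time and is no camera call; for the wrist camera it gives the pose at the moment of the call.
- robot.hand_in(): hands the job in, once; it reports no verdict.
The state is a dict: "time": time; "qpos": joint angles; "qvel": joint speeds; "joint_efforts": joint torques, N m; "tool_pos": TCP position; "tool_rot": TCP orientation; "contact_force": force on the tool from outside, world axes, zero at the start; "torque": the same for the moment, N m; "opening": finger opening in m.
Only numpy, scipy, OpenCV 4.12 (cv2) and the standard library are available. Lean on these libraries where they do the work, as an engineer would, in place of code of your own. Each camera call takes 0.05 s, during which the arm holds its last target.

## Working session

There is one attempt and no reset: what is moved stays moved. The work goes in short steps, Python scripts to look and compute and a shell command to move; the robot and the scene stay as the last step left them, time stands still between calls to the robot, and variables do not carry over. Pictures are saved under pics/ and viewed, and the job is handed in when it is done.

```bash
ls; mkdir -p pics; python3 - <<'E'
from cell import robot
import cv2
s=robot.observe(); print(s['time'],s['tool_pos'],s['tool_rot'],s['opening'],robot.hold_point_z)
for n in ['scene','side','wrist']:
    c=robot.calibration(n); print(n,c['intrinsics'],c['D'],c['pose'])
    cv2.imwrite(f'pics/{n}0.png',robot.read_camera(n)[:,:,::-1])
E
```

```text
pics
0.0 [5.24586930e-01 5.76599241e-05 2.26023272e-01] [-1.57239019e+00  1.72749927e-04 -1.57079748e+00] 0.09217289971369672 0.0188
scene [[422.10052335   0.         262.21903079]
 [  0.         422.10052335 197.97155827]
 [  0.           0.           1.        ]] [0.04340824 0.         0.         0.         0.        ] [[ 0.99574766 -0.05396402  0.07466239  0.40236961]
 [-0.089641   -0.38072922  0.92033133 -1.76944176]
 [-0.02123863 -0.92311058 -0.38394762  0.73454578]
 [ 0.          0.          0.          1.        ]]
side [[466.48476894   0.         260.38954692]
 [  0.         466.48476894 187.7031346 ]
 [  0.           0.           1.        ]] [-0.02216401  0.          0.          0.          0.        ] [[-0.91168062 -0.34708269  0.21993647  0.17863034]
 [-0.41069564  0.78656633 -0.46113177  0.5369793 ]
 [-0.01294376 -0.51073184 -0.85964262  1.42804545]
 [ 0.          0.          0.          1.        ]]
wrist [[312.80558213   0.         257.17028854]
 [  0.         312.80558213 191.04278747]
 [  0.           0.           1.        ]] [0.00578821 0.         0.         0.         0.        ] [[ 9.99999336e-01  4.87152815e-04 -1.04428900e-03  5.25839256e-01]
 [ 1.84319596e-04 -9.62196799e-01 -2.72355072e-01  7.35641041e-02]
 [-1.13749007e-03  2.72354699e-01 -9.62196250e-01  3.83449340e-01]
 [ 0.00000000e+00  0.00000000e+00  0.00000000e+00  1.00000000e+00]]
```

View pics/scene0.png

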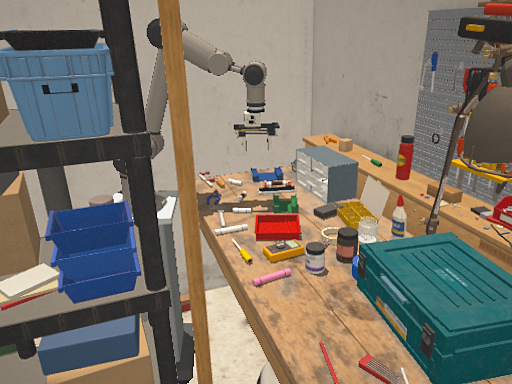

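View pics/side0.png

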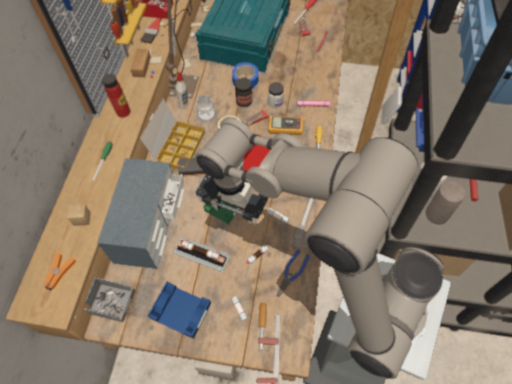

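View pics/wrist0.png

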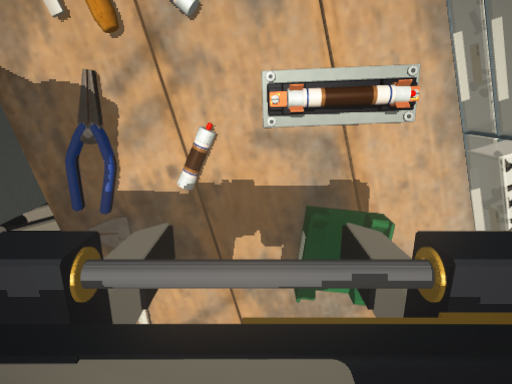

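```bash
cat > h.py <<'E'
from cell import robot
import cv2,numpy as np
def ray(cal,px,z):
    p=np.array(px,float).reshape(-1,1,2)
    K=np.array(cal['intrinsics']);D=np.array(cal['D']);T=np.array(cal['pose'])
    u=cv2.undistortPoints(p,K,D).reshape(-1,2)
    d=np.c_[u,np.ones(len(u))]@T[:3,:3].T; o=T[:3,3]
    z=np.broadcast_to(z,(len(u),))
    return o+d*((z-o[2])/d[:,2])[:,None]
def proj(cal,P):
    K=np.array(cal['intrinsics']);D=np.array(cal['D']);T=np.linalg.inv(np.array(cal['pose']))
    r,_=cv2.Rodrigues(T[:3,:3]); return cv2.projectPoints(np.array(P,float).reshape(-1,1,3),r,T[:3,3],K,D)[0].reshape(-1,2)
def shot(name,fn,scale=1.5,crop=None):
    import pickle
    c=robot.calibration(name); im=robot.read_camera(name)[:,:,::-1]
    cv2.imwrite(f'pics/{fn}_raw.png',im); pickle.dump(c,open(f'pics/{fn}.pkl','wb'))
    crop_(fn,fn,crop or (0,0,512,384),scale)
def crop_(fn,out,b,scale):
    im=cv2.imread(f'pics/{fn}_raw.png'); x0,y0,x1,y1=b
    cv2.imwrite(f'pics/{out}.png',cv2.resize(im[y0:y1,x0:x1],None,fx=scale,fy=scale,interpolation=cv2.INTER_CUBIC))
def load(fn):
    import pickle; return pickle.load(open(f'pics/{fn}.pkl','rb'))
E
python3 - <<'E'
from h import *
c=robot.calibration('side')
print(np.round(ray(c,[(180,310),(202,255),(259,254),(240,308),(218,212),(277,213),(308,210),(257,158)],0.01),3))
im=cv2.imread('pics/side0.png')[130:340,70:330]
cv2.imwrite('pics/sidec.png',cv2.resize(im,None,fx=2.8,fy=2.8,interpolation=cv2.INTER_CUBIC))
im=cv2.imread('pics/scene0.png')[160:300,190:340]
cv2.imwrite('pics/scenec.png',cv2.resize(im,None,fx=4,fy=4,interpolation=cv2.INTER_CUBIC))
E
```

```text
[[ 0.588  0.275  0.01 ]
 [ 0.611  0.086  0.01 ]
 [ 0.442  0.008  0.01 ]
 [ 0.422  0.194  0.01 ]
 [ 0.635 -0.076  0.01 ]
 [ 0.448 -0.155  0.01 ]
 [ 0.355 -0.208  0.01 ]
 [ 0.605 -0.334  0.01 ]]
```

View pics/sidec.png

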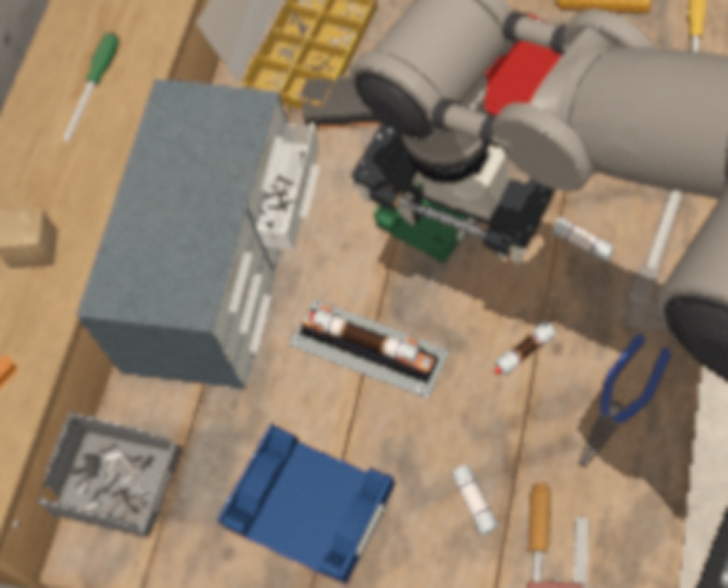

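View pics/scenec.png

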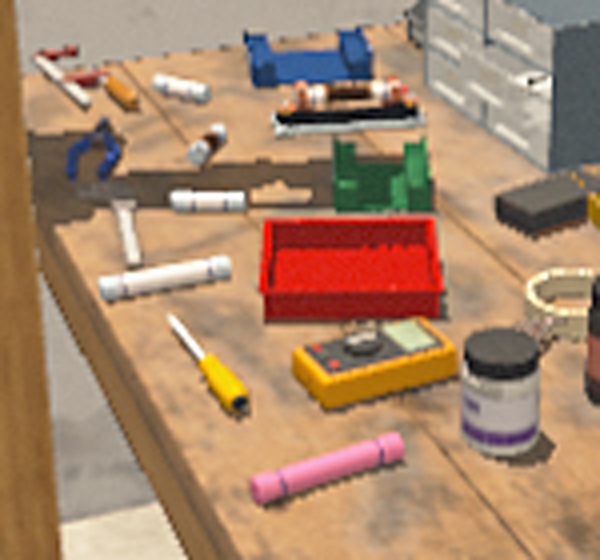

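```bash
python3 -m crank '{"xyz":[[-5,-1,0],[-5,-1,0],[-5,-1,0],[-4,-1,0],[0,0,0]],"roll":[0,0,0,0,0]}' -1
python3 - <<'E'
from h import *
shot('wrist','w1'); shot('side','s1')
E
```

```text
time: 0.65
tool_pos: [0.5248, 0.1917, 0.2671]
tool_rot: [-1.569, 0.002, -1.565]
contact_force: [-0.0, 0.1, -0.5]
opening: 0.0916
```

View pics/w1.png

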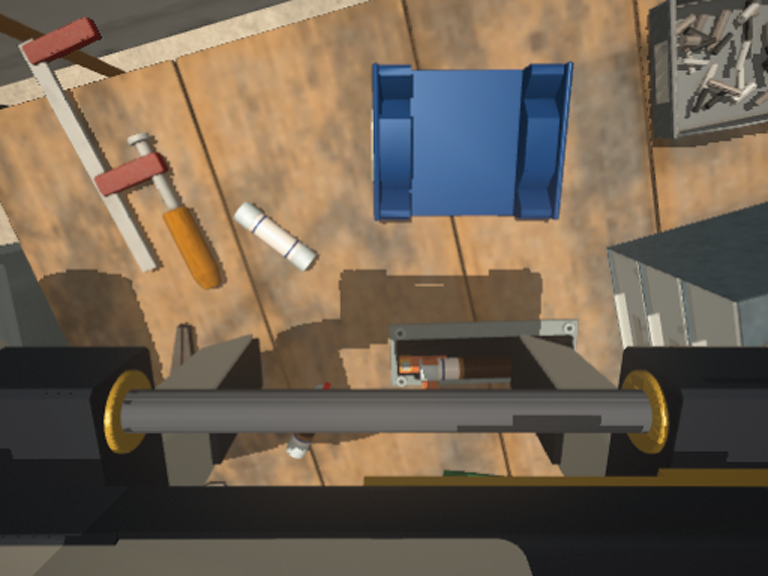

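View pics/s1.png

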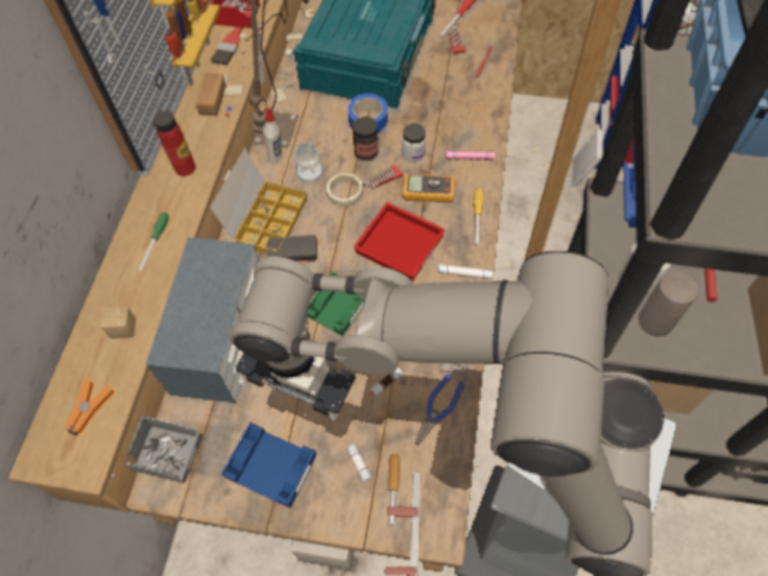

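```bash
python3 -m crank '{"xyz":[[5,0,0],[5,0,0],[5,0,0],[5,0,0],[5,0,0],[5,0,0],[5,0,0],[0,0,0]],"roll":[0,0,0,0,0,0,0,0]}' -1
python3 - <<'E'
from h import *
shot('wrist','w2'); shot('side','s2')
E
python3 -m crank '{"xyz":[[5,0,0],[5,0,0],[5,0,0],[3,0,0],[0,0,0]],"roll":[0,0,0,0,0]}' -1
python3 - <<'E'
from h import *
shot('wrist','w3');
shot('side','s3')
E
```

```text
time: 1.55
tool_pos: [0.5234, -0.1702, 0.2651]
tool_rot: [-1.572, -0.002, -1.579]
contact_force: [-0.2, -0.0, -1.1]
opening: 0.0917
time: 2.15
tool_pos: [0.5242, -0.3457, 0.265]
tool_rot: [-1.572, -0.0, -1.574]
contact_force: [0.2, -0.2, -0.4]
opening: 0.0918
```

View pics/w2.png

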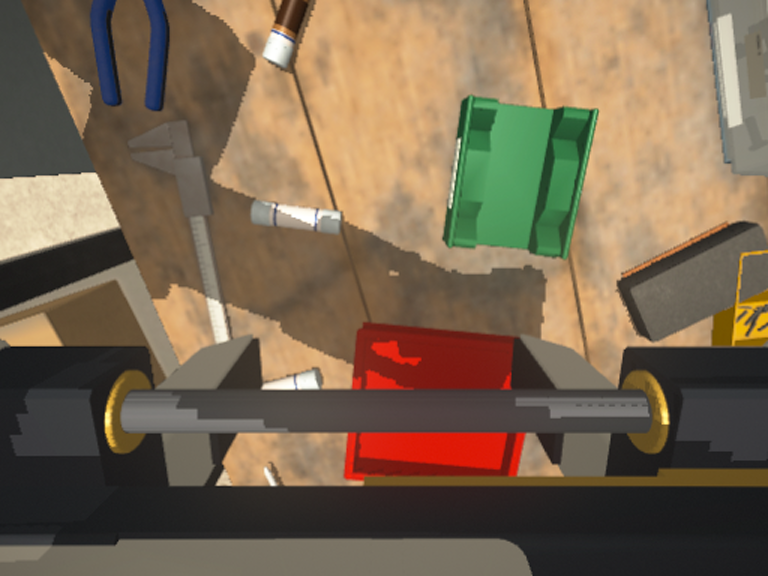

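View pics/w3.png

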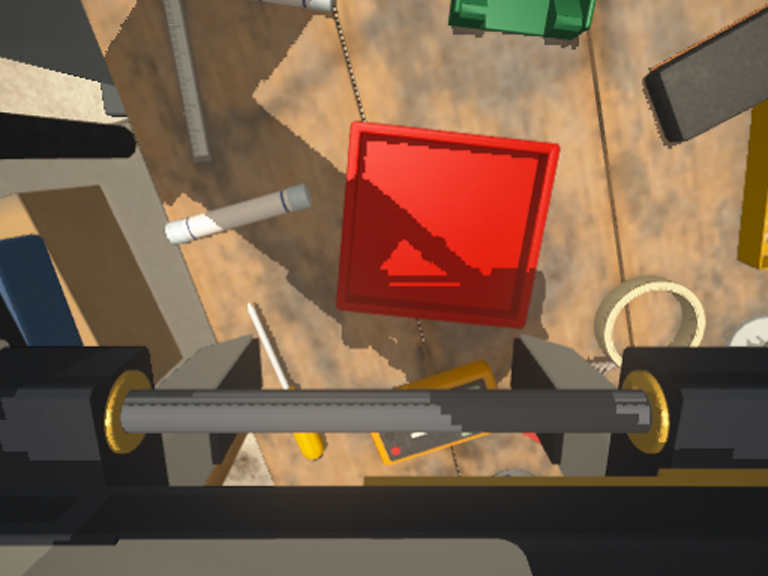

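View pics/s3.png

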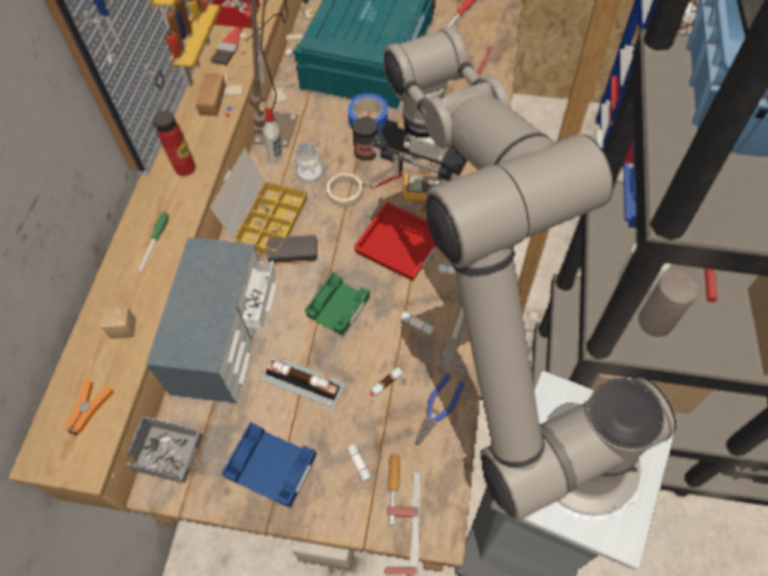

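```bash
python3 - <<'E'
from h import *
crop_('w1','c1',(235,30,395,160),4.5)
crop_('w2','c2',(285,55,410,185),4.5)
crop_('w3','c3',(215,70,385,230),3.7)
a=[cv2.imread('pics/w1_raw.png')[125:190,145:220],cv2.imread('pics/w2_raw.png')[120:185,160:235],cv2.imread('pics/wrist0.png')[115:195,165:225]]
a=[cv2.resize(i,None,fx=5,fy=5,interpolation=cv2.INTER_CUBIC) for i in a]
c=np.zeros((400,375*2,3),np.uint8); c[:325,:375]=a[0]; c[:325,375:]=a[1]; cv2.imwrite('pics/c4.png',c)
cv2.imwrite('pics/c5.png',a[2])
im=cv2.imread('pics/w3_raw.png')[115:170,100:215]; cv2.imwrite('pics/c6.png',cv2.resize(im,None,fx=6,fy=6,interpolation=cv2.INTER_CUBIC))
im=cv2.imread('pics/wrist0.png')[55:135,255:430]; cv2.imwrite('pics/c7.png',cv2.resize(im,None,fx=4,fy=4,interpolation=cv2.INTER_CUBIC))
E
```

```text
(no output)
```

View pics/c1.png

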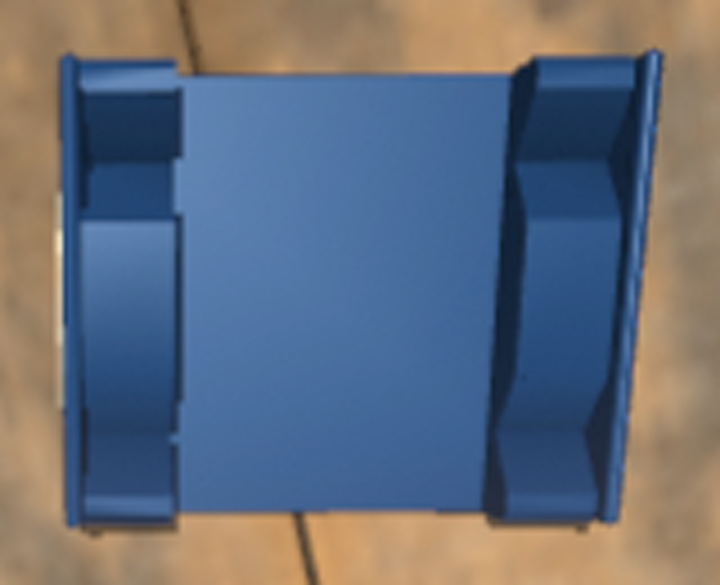

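View pics/c2.png

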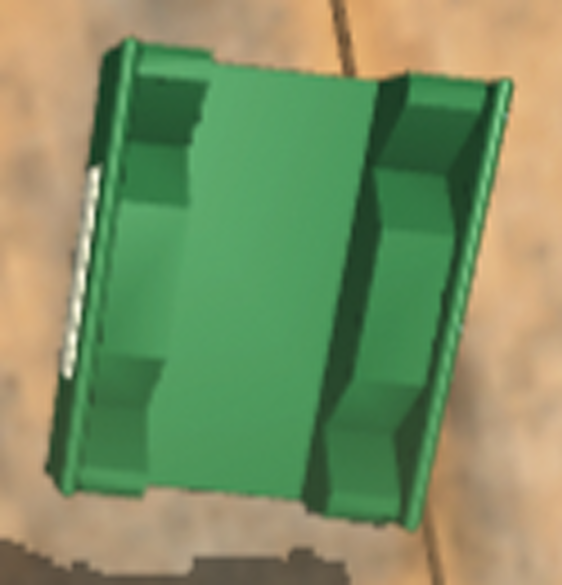

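View pics/c3.png

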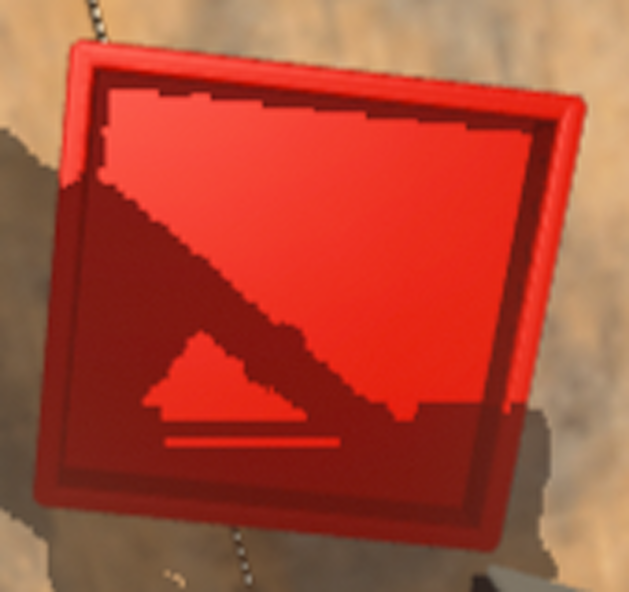

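View pics/c4.png

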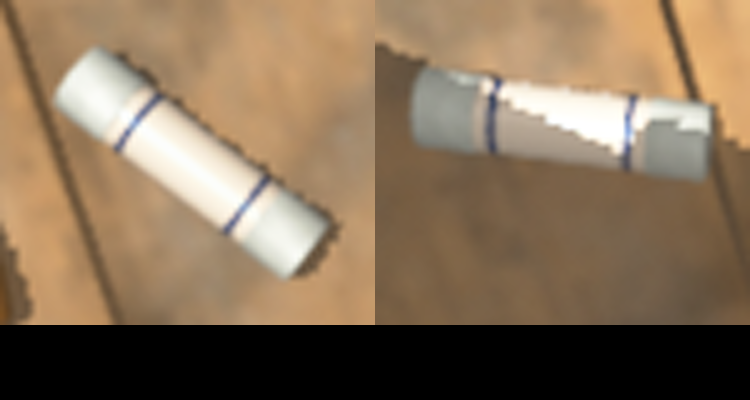

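View pics/c5.png

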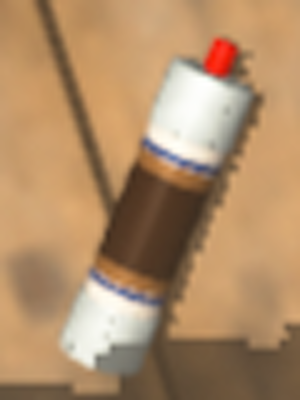

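View pics/c6.png

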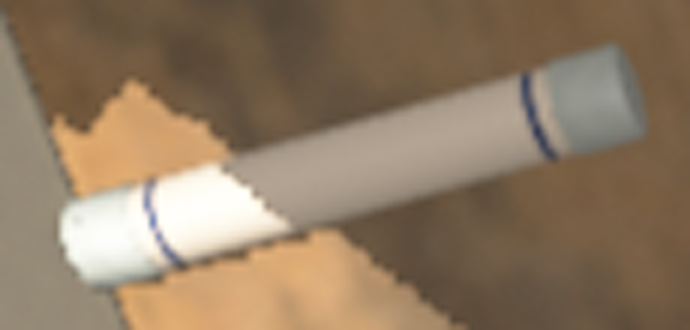

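View pics/c7.png

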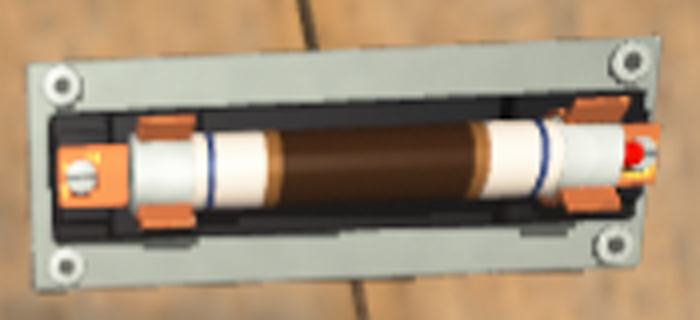

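```bash
cat > m.py <<'E'
from h import *
import pickle
w0={'intrinsics':[[312.80558213,0,257.17028854],[0,312.80558213,191.04278747],[0,0,1]],'D':[0.00578821,0,0,0,0],'pose':[[9.99999336e-01,4.87152815e-04,-1.04428900e-03,5.25839256e-01],[1.84319596e-04,-9.62196799e-01,-2.72355072e-01,7.35641041e-02],[-1.13749007e-03,2.72354699e-01,-9.62196250e-01,3.83449340e-01],[0,0,0,1]]}
def f(cal,s,off,p,z):
    return ray(cal,(np.array(p,float)+.5)/s-.5+np.array(off),z)
def rep(n,P,order):  # P: ring1a ring1b ring2a ring2b
    c=P.mean(0); d=(P[2]+P[3]-P[0]-P[1])/2
    print(n,'c',np.round(c,4),'yaw',round(float(np.degrees(np.arctan2(d[1],d[0]))),2),'len',round(float(np.hypot(*d[:2])),4),'dia',np.round(np.linalg.norm(P[0]-P[1]),4),np.round(np.linalg.norm(P[3]-P[2]),4))
if __name__=='__main__':
    w1,w2,w3=load('w1'),load('w2'),load('w3')
    rep('ga',f(w1,5,(145,125),[(157,95),(118,150),(268,178),(227,233)],.0104),0)
    rep('gb',f(w2,5,(160,120),[(122,78),(118,152),(257,95),(253,169)],.0104),0)
    rep('bs',f(w0,5,(165,115),[(145,142),(218,172),(92,272),(163,300)],.0104),0)
    rep('gl',f(w3,6,(100,115),[(148,182),(183,264),(527,75),(553,158)],.0104),0)
    rep('bl',f(w0,4,(255,55),[(210,133),(210,208),(541,118),(546,193)],.035),0)
    rep('base',f(w0,4,(255,55),[(62,86),(67,265),(632,62),(616,245)],.004),0)
    rep('blue',f(w1,4.5,(235,30),[(62,55),(68,525),(660,52),(610,520)],.038),0)
    rep('green',f(w2,4.5,(285,55),[(130,40),(65,493),(512,82),(413,527)],.038),0)
    rep('bin',f(w3,3.7,(215,70),[(76,42),(37,503),(585,97),(497,550)],.032),0)
E
python3 m.py
```

```text
ga c [0.4277 0.1945 0.0104] yaw -38.37 len 0.0357 dia 0.0185 0.0191
gb c [ 0.4454 -0.1494  0.0104] yaw -7.67 len 0.0355 dia 0.0195 0.0195
bs c [0.4511 0.008  0.0104] yaw -115.08 len 0.0347 dia 0.0185 0.0183
gl c [ 0.3952 -0.323   0.0104] yaw 15.32 len 0.0869 dia 0.019 0.0184
bl c [0.6229 0.0807 0.035 ] yaw 2.43 len 0.0884 dia 0.0192 0.0193
base c [0.622  0.0805 0.004 ] yaw 2.11 len 0.1616 dia 0.0499 0.0505
blue c [0.591  0.2734 0.038 ] yaw 0.68 len 0.1493 dia 0.1179 0.1172
green c [ 0.6317 -0.1186  0.038 ] yaw -6.26 len 0.0982 dia 0.1174 0.117
bin c [ 0.5727 -0.334   0.032 ] yaw -6.18 len 0.1651 dia 0.1556 0.1563
```

```bash
cat > g.py <<'E'
from h import *
from scipy.spatial.transform import Rotation as Ro
import sys
def go(x,y,z,phi):
    s=robot.observe(); R=Ro.from_euler('xyz',s['tool_rot']).as_matrix()
    p0=np.degrees(np.arctan2(R[1,2],R[0,2])); p=np.array(s['tool_pos'])
    d=np.array([x,y,z])-p
    t=(phi-p0+180)%360-180
    a=np.radians(phi)
    Rt=Ro.from_rotvec([0,0,np.radians(t)]).as_matrix()@R
    c0=R.T@d*100; c1=Rt.T@d*100
    print('t',round(s['time'],2),'pos',np.round(p,4),'phi',round(p0,2),'tiltdeg',np.round(np.degrees(np.arccos(-R[2,1])),2),'j',np.round(s['qpos'],2),'open',round(s['opening'],4),'F',np.round(s['contact_force'],1))
    print('roll deg',round(-t,2),'| before-rot cm',np.round(c0,2),'| after-rot cm',np.round(c1,2))
go(*map(float,sys.argv[1:5]))
E
python3 -m crank '{"xyz":[[0,0,0],[0,0,0],[0,0,0],[0,0,0],[0,0,0],[0,0,0],[0,0,0],[0,0,0],[0,0,0],[0,0,0],[0,0,0],[0,0,0],[0,0,0],[0,0,0],[0,0,0]],"roll":[-8.5,-8.5,-8.5,-8.5,-8.5,-8.5,-8.5,-8.5,-8.5,-8.5,-8.5,-8.5,-3,0,0]}' -1
python3 g.py .3952 -.323 .1 105.3
```

```text
time: 3.75
tool_pos: [0.5254, -0.3413, 0.2665]
tool_rot: [-1.571, -0.0, 0.262]
contact_force: [-0.6, -0.6, 0.9]
opening: 0.0918
t 3.75 pos [ 0.5254 -0.3413  0.2665] phi 105.01 tiltdeg 0.02 j [-0.7   0.51  1.15  0.    1.48 -2.53] open 0.0918 F [-0.6 -0.6  0.9]
roll deg -0.29 | before-rot cm [-12.11  16.65   5.13] | after-rot cm [-12.08  16.65   5.2 ]
```

```bash
python3 -m crank '{"xyz":[[-2.42,3.3,1.04],[-2.42,3.3,1.04],[-2.42,3.3,1.04],[-2.42,3.3,1.04],[-2.42,3.3,1.04],[0,0,0],[0,0,0],[0,0,0]],"roll":[0,0,0,0,0,0,0,0]}' -1
python3 g.py .3952 -.323 .004 105.3
python3 -c "
from h import *
shot('wrist','w4')"
```

```text
time: 4.55
tool_pos: [0.3963, -0.3249, 0.1025]
tool_rot: [-1.574, -0.002, 0.262]
contact_force: [-0.3, -0.4, 0.2]
opening: 0.0922
t 4.55 pos [ 0.3963 -0.3249  0.1025] phi 105.0 tiltdeg 0.21 j [-0.84  0.45  1.73  0.    0.95 -2.67] open 0.0922 F [-0.3 -0.4  0.2]
roll deg -0.3 | before-rot cm [-0.07  9.85  0.24] | after-rot cm [-0.07  9.85  0.24]
```

View pics/w4.png

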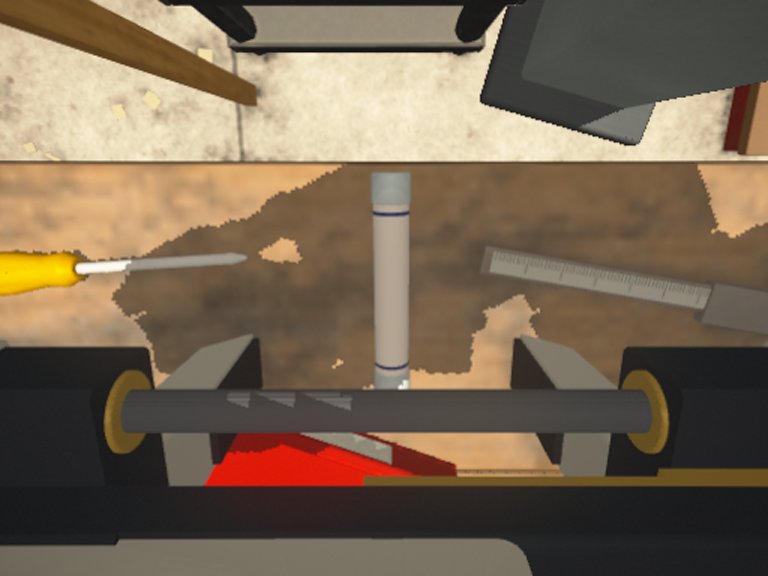

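```bash
python3 - <<'E'
from h import *
P=ray(load('w4'),np.array([(391,213),(391,367)])/1.5-.17,.0104*1.9); print(P,P.mean(0))
E
python3 -m crank '{"xyz":[[0,2.5,0.2],[0,2.5,0],[0,2.5,0],[0,1.6,0],[0,0.75,0],[0,0,0],[0,0,0],[0,0,0]],"roll":[0,0,0,0,0,0,0,0]}' -1
python3 g.py .3952 -.323 .004 105.3
```

```text
[[ 0.35390983 -0.3339872   0.01976   ]
 [ 0.43655989 -0.3115712   0.01976   ]] [ 0.39523486 -0.3227792   0.01976   ]
time: 5.4
tool_pos: [0.3955, -0.3233, 0.0037]
tool_rot: [-1.574, -0.002, 0.262]
contact_force: [1.8, -3.7, 1.7]
opening: 0.0922
t 5.4 pos [ 0.3955 -0.3233  0.0037] phi 105.01 tiltdeg 0.23 j [-0.84  0.61  1.82 -0.    0.71 -2.67] open 0.0922 F [ 1.8 -3.7  1.7]
roll deg -0.29 | before-rot cm [-0.02 -0.03  0.04] | after-rot cm [-0.02 -0.03  0.04]
```

```bash
python3 -m crank '{"xyz":[[0,0,0],[0,0,0],[0,0,0],[0,0,0],[0,0,0],[0,0,0],[0,0,0]],"roll":[0,0,0,0,0,0,0]}' 1 35
python3 -m crank '{"xyz":[[0,-2,0],[0,-5,0],[0,-5,0],[0,-5,0],[0,0,0]],"roll":[0,0,0,0,0]}' 1 35
python3 g.py .591 .2734 .17 90.7
python3 -c "
from h import *
shot('wrist','w5')"
```

```text
time: 6.1
tool_pos: [0.3941, -0.322, 0.0026]
tool_rot: [-1.571, 0.0, 0.262]
contact_force: [0.3, -0.1, -0.3]
opening: 0.0404
time: 6.6
tool_pos: [0.3967, -0.3247, 0.1794]
tool_rot: [-1.583, -0.006, 0.262]
contact_force: [-0.0, -0.4, -0.5]
opening: 0.0025
t 6.6 pos [ 0.3967 -0.3247  0.1794] phi 105.01 tiltdeg 0.77 j [-0.84  0.36  1.64  0.    1.13 -2.67] open 0.0025 F [-0.  -0.4 -0.5]
roll deg 14.31 | before-rot cm [34.26  0.53 52.75] | after-rot cm [20.16  0.36 59.58]
```

View pics/w5.png

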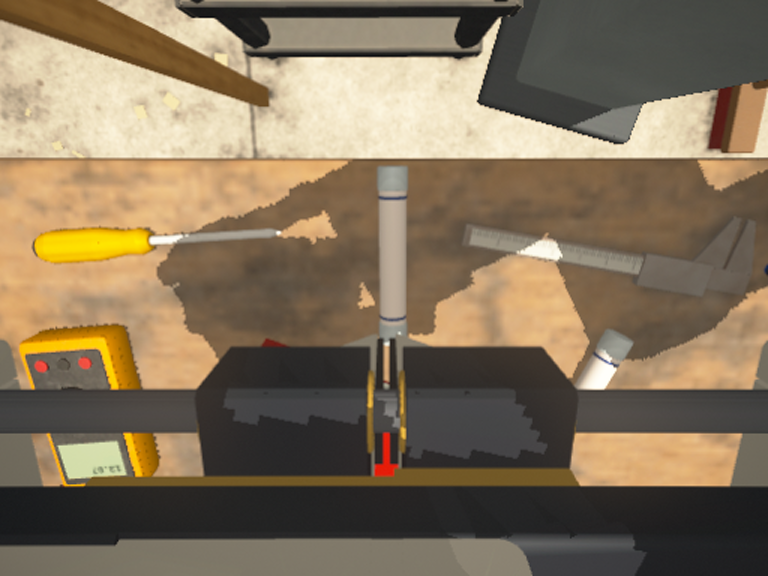

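```bash
python3 -m crank '{"xyz":[[0,0,0],[0,0,0],[0,0,0],[0,0,0],[0,0,0],[0,0,0],[0,0,0]],"roll":[0,0,0,0,0,0,0]}' -0.2
python3 -m crank '{"xyz":[[0,4,0],[0,4,0],[0,4,0],[0,3,0],[0,1.6,0],[0,0.9,0],[0,0,0],[0,0,0],[0,0,0]],"roll":[0,0,0,0,0,0,0,0,0]}'
python3 g.py .3952 -.323 .004 105.3
```

```text
time: 7.35
tool_pos: [0.3942, -0.322, 0.1725]
tool_rot: [-1.571, 0.0, 0.262]
contact_force: [0.1, 1.0, 0.2]
opening: 0.0519
time: 8.25
tool_pos: [0.3933, -0.3211, 0.0001]
tool_rot: [-1.569, 0.001, 0.262]
contact_force: [-8.3, 8.9, 27.8]
opening: 0.0551
t 8.25 pos [ 3.933e-01 -3.211e-01  1.000e-04] phi 105.02 tiltdeg 0.11 j [-0.84  0.61  1.82 -0.    0.71 -2.67] open 0.0551 F [-8.3  8.9 27.8]
roll deg -0.28 | before-rot cm [ 0.13 -0.39 -0.24] | after-rot cm [ 0.13 -0.39 -0.24]
```

```bash
python3 -m crank '{"xyz":[[0.1,-0.6,-0.2],[0,0,0],[0,0,0],[0,0,0],[0,0,0],[0,0,0],[0,0,0],[0,0,0],[0,0,0],[0,0,0]],"roll":[0,0,0,0,0,0,0,0,0,0]}' 1 35
python3 -m crank '{"xyz":[[0,-2,0],[0,-5,0],[0,-5,0],[0,-5,0],[0,0,0]],"roll":[0,0,0,0,0]}' 1 35
python3 g.py .591 .2734 .17 90.7
python3 -c "
from h import *
shot('wrist','w6')"
```

```text
time: 9.25
tool_pos: [0.3956, -0.3237, 0.0036]
tool_rot: [-1.571, -0.0, 0.262]
contact_force: [-0.3, 1.0, -0.1]
opening: 0.0198
time: 9.75
tool_pos: [0.3982, -0.3265, 0.1806]
tool_rot: [-1.583, -0.006, 0.262]
contact_force: [0.5, 0.5, -1.1]
opening: 0.0199
t 9.75 pos [ 0.3982 -0.3265  0.1806] phi 105.01 tiltdeg 0.79 j [-0.84  0.36  1.63  0.    1.13 -2.67] open 0.0199 F [ 0.5  0.5 -1.1]
roll deg 14.31 | before-rot cm [34.15  0.62 52.95] | after-rot cm [20.01  0.45 59.75]
```

View pics/w6.png

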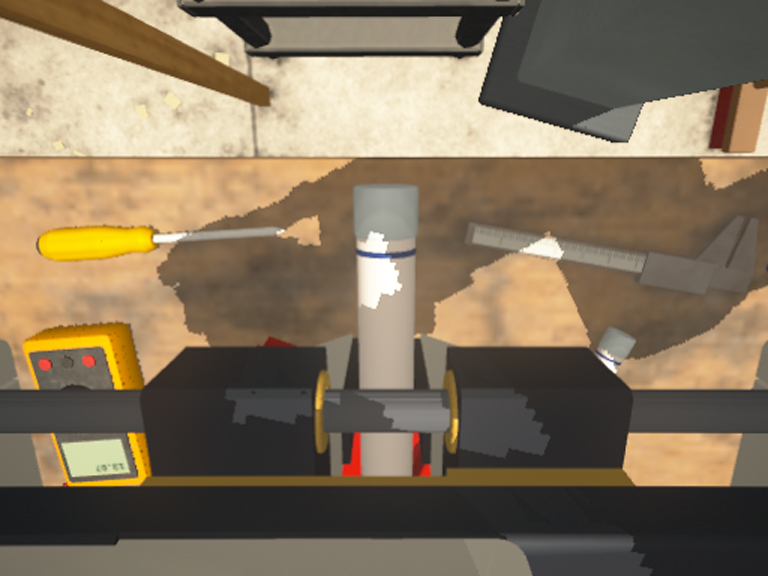

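```bash
python3 -m crank '{"xyz":[[0,0,0],[0,0,0],[1.54,0,4.32],[1.54,0,4.32],[1.54,0,4.32],[1.54,0,4.32],[1.54,0,4.32],[1.54,0,4.32],[1.54,0,4.32],[1.54,0,4.32],[1.54,0,4.32],[1.54,0,4.32],[1.54,0,4.32],[1.54,0,4.32],[1.54,0,4.32],[0,0,0],[0,0,0],[0,0,0]],"roll":[7.2,7.1,0,0,0,0,0,0,0,0,0,0,0,0,0,0,0,0]}'
python3 g.py .5914 .2374 .1 90.7
python3 -c "
from h import *
shot('wrist','w7')"
```

```text
time: 11.6
tool_pos: [0.5882, 0.2393, 0.1722]
tool_rot: [-1.572, 0.003, 0.012]
contact_force: [0.3, 0.2, -0.4]
opening: 0.0198
t 11.6 pos [0.5882 0.2393 0.1722] phi 90.67 tiltdeg 0.16 j [ 0.27  0.59  1.27 -0.    1.28 -1.32] open 0.0198 F [ 0.3  0.2 -0.4]
roll deg -0.03 | before-rot cm [ 0.33  7.22 -0.19] | after-rot cm [ 0.33  7.22 -0.19]
```

View pics/w7.png

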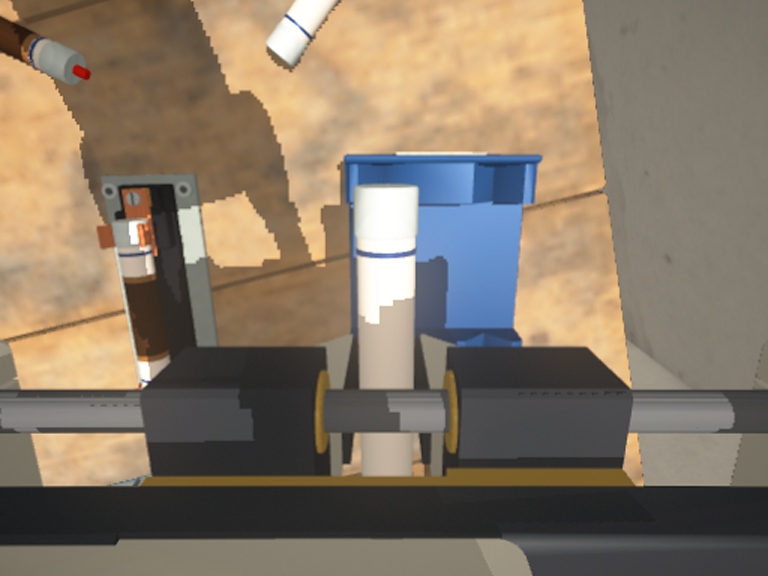

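```bash
python3 - <<'E'
from h import *
c=load('w7')
print(np.round(ray(c,np.array([(345,157),(541,156)])/1.5-.17,.038),4))
print(np.round(ray(c,np.array([(357,250),(416,250)])/1.5-.17,.182),4))
crop_('w7','c8',(215,90,375,240),4.5)
E
```

```text
[[0.5176 0.2139 0.038 ]
 [0.5157 0.3311 0.038 ]]
[[0.5456 0.2298 0.182 ]
 [0.5454 0.2486 0.182 ]]
```

View pics/c8.png

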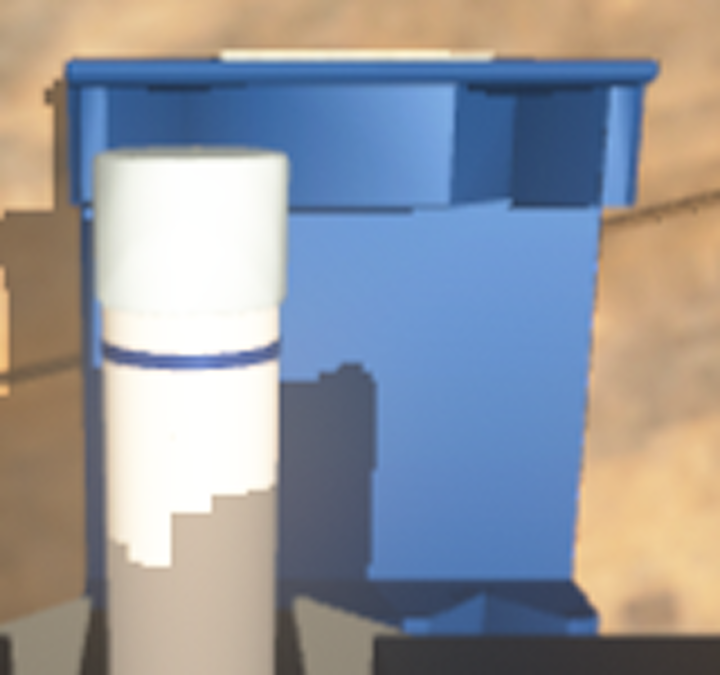

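```bash
python3 -m crank '{"xyz":[[0.4,3,-0.2],[0,4,0],[0,3,0],[0,1.5,0],[0,1.3,0],[0,1,0],[0,0.9,0],[0,0,0],[0,0,0],[0,0,0]],"roll":[0,0,0,0,0,0,0,0,0,0]}'
python3 g.py .5917 .2374 .0235 90.7
python3 -c "
from h import *
shot('wrist','w8')"
```

```text
time: 12.65
tool_pos: [0.5936, 0.2385, 0.0275]
tool_rot: [-1.57, -0.002, 0.012]
contact_force: [-0.2, 0.4, -0.8]
opening: 0.0196
t 12.65 pos [0.5936 0.2385 0.0275] phi 90.71 tiltdeg 0.1 j [ 0.26  0.75  1.41 -0.    0.98 -1.32] open 0.0196 F [-0.2  0.4 -0.8]
roll deg 0.01 | before-rot cm [-0.19  0.4  -0.11] | after-rot cm [-0.19  0.4  -0.11]
```

View pics/w8.png

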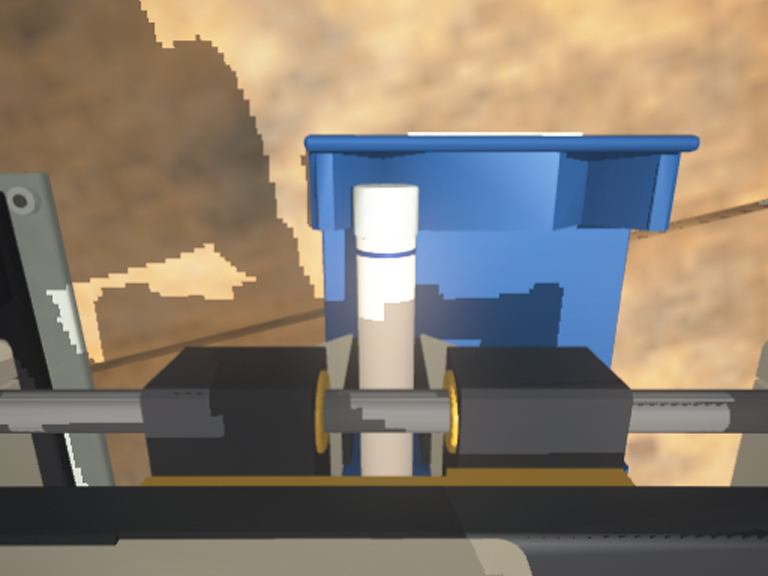

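```bash
python3 -m crank '{"xyz":[[0,0.35,-0.1],[0,0,0],[0,0,0],[0,0,0]],"roll":[0,0,0,0]}'
python3 g.py .5917 .2374 .0235 90.7
python3 -m crank '{"xyz":[[0,0,0],[0,0,0],[0,0,0],[0,0,0],[0,0,0],[0,-1,0],[0,-3,0],[0,-4,0],[0,-5,0],[0,-2,0],[0,0,0]],"roll":[0,0,0,0,0,0,0,0,0,0,0]}' 0.1
python3 g.py .4277 .1945 .15 51.6
python3 -c "
from h import *
shot('wrist','w9')"
```

```text
time: 13.1
tool_pos: [0.5931, 0.2373, 0.0232]
tool_rot: [-1.571, -0.0, 0.012]
contact_force: [-0.4, 0.2, -1.6]
opening: 0.0199
t 13.1 pos [0.5931 0.2373 0.0232] phi 90.7 tiltdeg 0.01 j [ 0.26  0.75  1.41 -0.    0.98 -1.32] open 0.0199 F [-0.4  0.2 -1.6]
roll deg 0.0 | before-rot cm [-0.14 -0.03  0.01] | after-rot cm [-0.14 -0.03  0.01]
time: 14.2
tool_pos: [0.595, 0.2379, 0.1785]
tool_rot: [-1.569, -0.009, 0.012]
contact_force: [0.2, 0.6, -0.7]
opening: 0.0414
t 14.2 pos [0.595  0.2379 0.1785] phi 90.71 tiltdeg 0.52 j [ 0.26  0.59  1.26 -0.    1.29 -1.32] open 0.0414 F [ 0.2  0.6 -0.7]
roll deg 39.11 | before-rot cm [-16.8    2.69  -4.14] | after-rot cm [-10.44   2.73 -13.8 ]
```

View pics/w9.png

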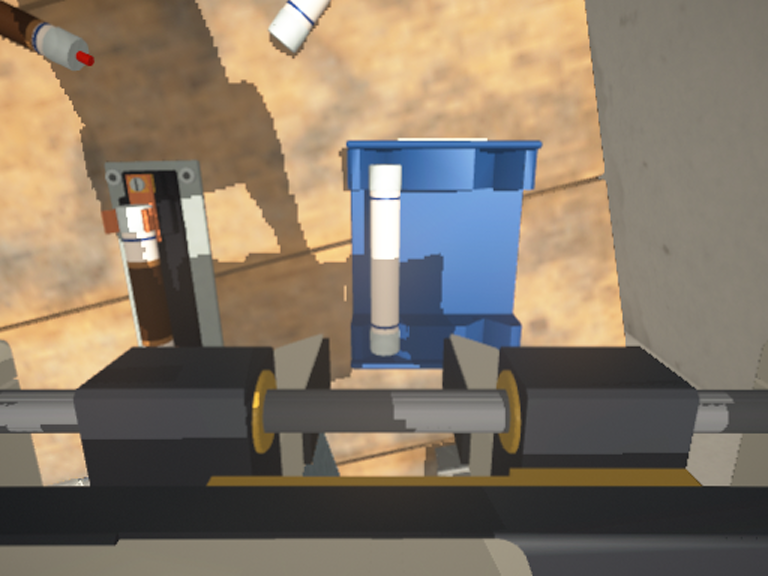

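```bash
python3 -m crank '{"xyz":[[0,0,0],[0,0,0],[0,0,0],[0,0,0],[0,0,0],[-2.6,0.6,-3.45],[-2.6,0.6,-3.45],[-2.6,0.6,-3.45],[-2.6,0.6,-3.45],[0,0,0],[0,0,0],[0,0,0]],"roll":[7.9,7.8,7.8,7.8,7.8,0,0,0,0,0,0,0]}' -0.15
python3 g.py .4277 .1945 .0045 51.6
python3 -c "
from h import *
shot('wrist','w10')"
```

```text
time: 15.45
tool_pos: [0.427, 0.194, 0.1491]
tool_rot: [-1.57, -0.001, -0.67]
contact_force: [0.1, 0.1, 0.1]
opening: 0.0526
t 15.45 pos [0.427  0.194  0.1491] phi 51.59 tiltdeg 0.06 j [ 0.26  0.32  1.79 -0.    1.03 -0.64] open 0.0526 F [0.1 0.1 0.1]
roll deg -0.01 | before-rot cm [ 0.02 14.46  0.07] | after-rot cm [ 0.02 14.46  0.07]
```

View pics/w10.png

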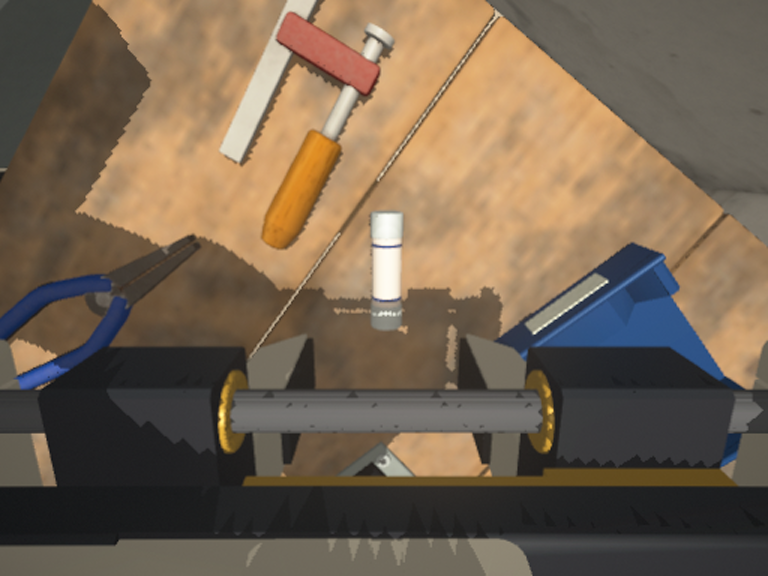

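```bash
python3 -m crank '{"xyz":[[0,3.5,0.05],[0,4,0],[0,3,0],[0,2,0],[0,1.2,0],[0,0.65,0],[0,0,0],[0,0,0],[0,0,0]],"roll":[0,0,0,0,0,0,0,0,0]}'
python3 g.py .4277 .1945 .0045 51.6
```

```text
time: 16.4
tool_pos: [0.4268, 0.1944, 0.0063]
tool_rot: [-1.569, -0.001, -0.67]
contact_force: [-0.6, 0.7, -0.7]
opening: 0.053
t 16.4 pos [0.4268 0.1944 0.0063] phi 51.6 tiltdeg 0.1 j [ 0.26  0.56  1.93 -0.    0.66 -0.64] open 0.053 F [-0.6  0.7 -0.7]
roll deg 0.0 | before-rot cm [0.06 0.18 0.06] | after-rot cm [0.06 0.18 0.06]
```

```bash
python3 -m crank '{"xyz":[[0.05,0.25,0.05],[0,0,0],[0,0,0],[0,0,0],[0,0,0],[0,0,0],[0,0,0],[0,0,0],[0,0,0],[0,0,0]],"roll":[0,0,0,0,0,0,0,0,0,0]}' 1 35
python3 -m crank '{"xyz":[[0,-2,0],[0,-5,0],[0,-5,0],[0,-5,0],[0,0,0],[0,0,0],[0,0,0],[0,0,0],[0,0,0]],"roll":[0,0,0,0,-8,-8,-8,-8,0]}' 1 35
python3 g.py .637 -.0828 .15 83.7
```

```text
time: 17.4
tool_pos: [0.4269, 0.1943, 0.0032]
tool_rot: [-1.571, -0.0, -0.67]
contact_force: [-0.4, 0.6, 2.9]
opening: 0.0197
time: 18.3
tool_pos: [0.4266, 0.1941, 0.1729]
tool_rot: [-1.571, 0.0, -0.11]
contact_force: [-0.9, -0.2, 0.3]
opening: 0.0201
t 18.3 pos [0.4266 0.1941 0.1729] phi 83.67 tiltdeg 0.03 j [ 0.26  0.29  1.75 -0.    1.09 -1.2 ] open 0.0201 F [-0.9 -0.2  0.3]
roll deg -0.03 | before-rot cm [ 23.97   2.29 -25.2 ] | after-rot cm [ 23.96   2.29 -25.22]
```

```bash
python3 -m crank '{"xyz":[[3,0.2,-3.15],[3,0.2,-3.15],[3,0.2,-3.15],[3,0.2,-3.15],[3,0.2,-3.15],[3,0.2,-3.15],[3,0.2,-3.15],[3,0.2,-3.15],[0,0,0],[0,0,0],[0,0,0]],"roll":[0,0,0,0,0,0,0,0,0,0,0]}'
python3 g.py .637 -.0828 .0235 83.7
python3 -c "
from h import *
shot('wrist','w11')
crop_('w11','c11',(225,90,355,230),4.2)"
```

```text
time: 19.4
tool_pos: [0.6365, -0.0821, 0.1568]
tool_rot: [-1.57, 0.001, -0.113]
contact_force: [0.2, 0.5, -0.5]
opening: 0.02
t 19.4 pos [ 0.6365 -0.0821  0.1568] phi 83.52 tiltdeg 0.08 j [-0.25  0.61  1.27  0.    1.26 -1.71] open 0.02 F [ 0.2  0.5 -0.5]
roll deg -0.18 | before-rot cm [ 0.07 13.33 -0.07] | after-rot cm [ 0.07 13.33 -0.07]
```

View pics/w11.png

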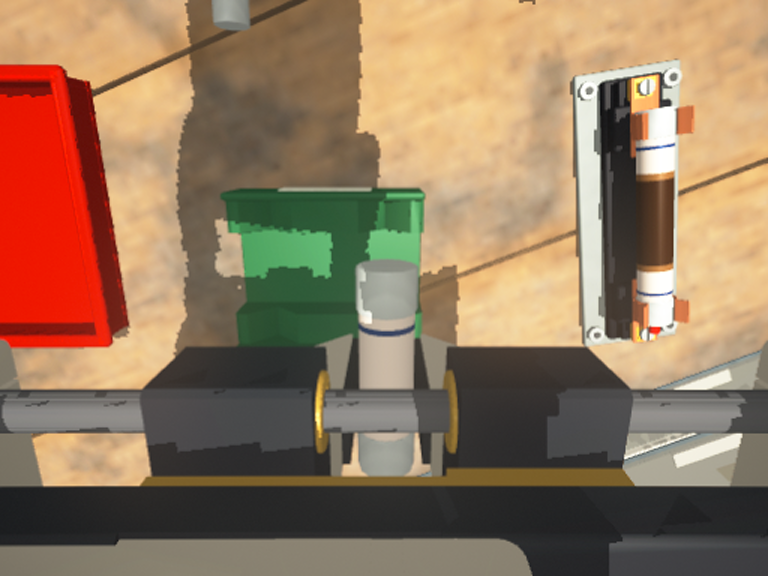

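View pics/c11.png

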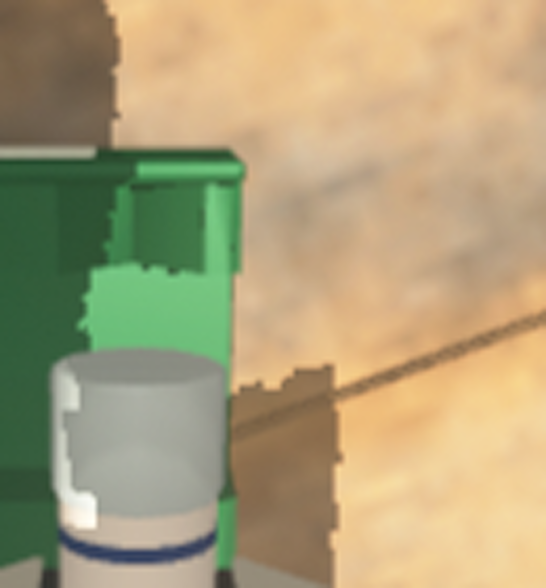

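```bash
python3 - <<'E'
from h import *
c=load('w11')
P=ray(c,np.array([(222,191),(425,190)])/1.5-.17,.038); print(np.round(P,4))
a=np.radians(-6.3); ex=np.array([np.cos(a),np.sin(a)]); ey=np.array([-ex[1],ex[0]])
m=P.mean(0)[:2]; C=m+.051*ex; print('yaw',np.degrees(np.arctan2(*(P[0]-P[1])[:2]))%180,'C',C,'+',C+.036*ey,'-',C-.036*ey)
E
```

```text
[[ 0.5744 -0.1701  0.038 ]
 [ 0.587  -0.0535  0.038 ]]
yaw 6.170646376514441 C [ 0.63138048 -0.11740065] + [ 0.63533092 -0.08161805] - [ 0.62743005 -0.15318324]
```

```bash
python3 -m crank '{"xyz":[[0,3,0],[0,4,0],[0,3,0],[0,1.3,0],[0,1,0],[0,0.8,0],[0,0,0],[0,0,0],[0,0,0]],"roll":[-0.2,0,0,0,0,0,0,0,0]}'
python3 g.py .636 -.0821 .0235 83.7
python3 -c "
from h import *
shot('wrist','w12')"
```

```text
time: 20.35
tool_pos: [0.638, -0.0831, 0.0274]
tool_rot: [-1.571, -0.002, -0.108]
contact_force: [-0.0, 0.3, -0.5]
opening: 0.0197
t 20.35 pos [ 0.638  -0.0831  0.0274] phi 83.8 tiltdeg 0.13 j [-0.25  0.75  1.4   0.    0.99 -1.71] open 0.0197 F [-0.   0.3 -0.5]
roll deg 0.1 | before-rot cm [-0.21  0.39  0.08] | after-rot cm [-0.21  0.39  0.08]
```

View pics/w12.png

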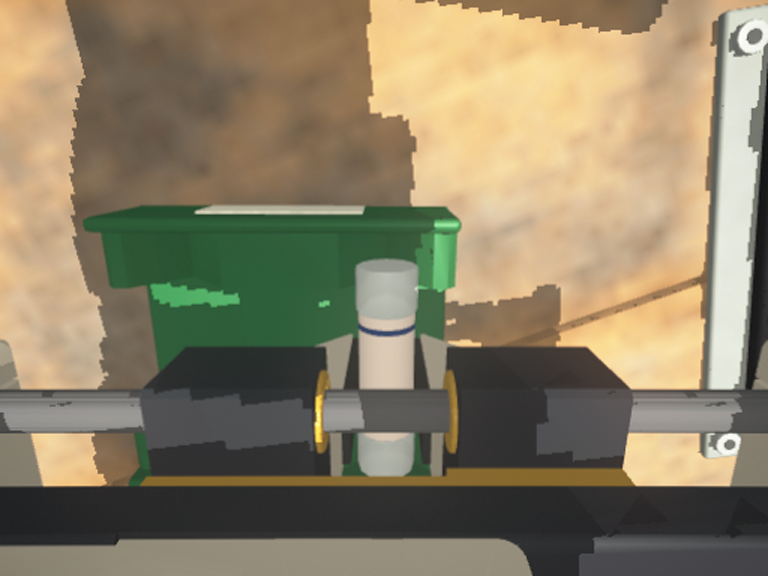

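```bash
python3 -m crank '{"xyz":[[-0.15,0.3,0],[0,0,0],[0,0,0],[0,0,0]],"roll":[0,0,0,0]}'
python3 g.py .636 -.0821 .0235 83.7
python3 -m crank '{"xyz":[[0,0,0],[0,0,0],[0,0,0],[0,0,0],[0,0,0],[0,-1,0],[0,-3,0],[0,-4,0],[0,-4,0],[0,-1,0],[0,0,0],[0,0,0]],"roll":[0,0,0,0,0,0,0,0,0,0,0,0]}' 0.1
python3 g.py .4454 -.1494 .13 82.3
python3 -c "
from h import *
shot('wrist','w13')"
```

```text
time: 20.8
tool_pos: [0.6358, -0.0828, 0.0232]
tool_rot: [-1.571, -0.0, -0.108]
contact_force: [0.3, -0.3, -0.1]
opening: 0.0198
t 20.8 pos [ 0.6358 -0.0828  0.0232] phi 83.8 tiltdeg 0.01 j [-0.25  0.76  1.41  0.    0.98 -1.71] open 0.0198 F [ 0.3 -0.3 -0.1]
roll deg 0.1 | before-rot cm [ 0.01 -0.03  0.07] | after-rot cm [ 0.01 -0.03  0.07]
time: 22.0
tool_pos: [0.6351, -0.0826, 0.1523]
tool_rot: [-1.571, 0.002, -0.108]
contact_force: [-0.1, 0.5, 0.3]
opening: 0.0412
t 22.0 pos [ 0.6351 -0.0826  0.1523] phi 83.8 tiltdeg 0.09 j [-0.25  0.61  1.28  0.    1.24 -1.71] open 0.0412 F [-0.1  0.5  0.3]
roll deg 1.5 | before-rot cm [-18.13   2.25  -8.69] | after-rot cm [-17.9    2.25  -9.16]
```

View pics/w13.png

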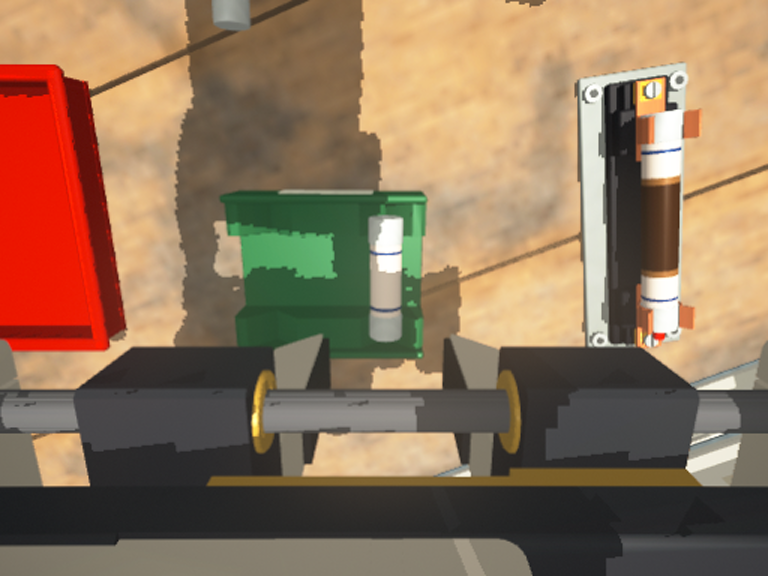

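Seated. Now the second short sound fuse.

```bash
python3 -m crank '{"xyz":[[0,0,0],[-4.48,0.4,-2.29],[-4.48,0.4,-2.29],[-4.48,0.4,-2.29],[-4.48,0.4,-2.29],[0,0,0],[0,0,0],[0,0,0]],"roll":[1.5,0,0,0,0,0,0,0]}' -0.1
python3 g.py .4454 -.1494 .004 82.3
python3 -c "
from h import *
shot('wrist','w14')"
```

```text
time: 22.85
tool_pos: [0.4486, -0.1491, 0.1372]
tool_rot: [-1.571, -0.001, -0.135]
contact_force: [-0.1, 1.3, -0.2]
opening: 0.0503
t 22.85 pos [ 0.4486 -0.1491  0.1372] phi 82.27 tiltdeg 0.05 j [-0.48  0.35  1.79  0.    1.   -1.92] open 0.0503 F [-0.1  1.3 -0.2]
roll deg -0.03 | before-rot cm [-0.33 13.32 -0.08] | after-rot cm [-0.33 13.32 -0.08]
```

View pics/w14.png

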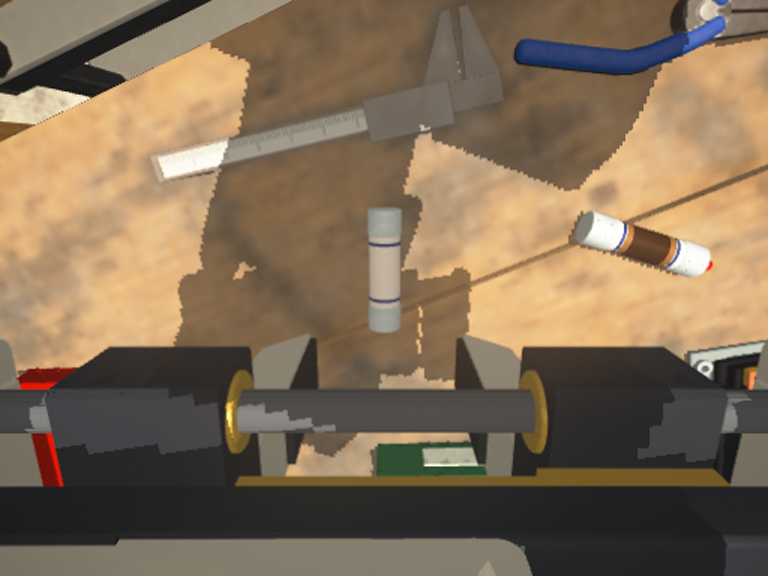

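```bash
python3 -m crank '{"xyz":[[-0.3,3,0],[0,4,0],[0,3,0],[0,1.5,0],[0,1.2,0],[0,0.55,0],[0,0,0],[0,0,0],[0,0,0],[0,0,0]],"roll":[0,0,0,0,0,0,0,0,0,0]}'
python3 g.py .4454 -.1494 .004 82.3
```

```text
time: 23.9
tool_pos: [0.4451, -0.1487, 0.0054]
tool_rot: [-1.571, -0.001, -0.134]
contact_force: [0.3, -0.3, -0.1]
opening: 0.0505
t 23.9 pos [ 0.4451 -0.1487  0.0054] phi 82.3 tiltdeg 0.08 j [-0.49  0.56  1.93  0.    0.66 -1.92] open 0.0505 F [ 0.3 -0.3 -0.1]
roll deg 0.0 | before-rot cm [ 0.03  0.14 -0.07] | after-rot cm [ 0.03  0.14 -0.07]
```

```bash
python3 -m crank '{"xyz":[[0,0.15,-0.05],[0,0,0],[0,0,0],[0,0,0],[0,0,0],[0,0,0],[0,0,0],[0,0,0],[0,0,0]],"roll":[0,0,0,0,0,0,0,0,0]}' 1 35
python3 -m crank '{"xyz":[[0,-2,0],[0,-4,0],[0,-5,0],[0,-4,0],[0,0,0],[0,0,0],[0,0,0]],"roll":[0,0,0,0,-1.5,0,0]}'
python3 g.py .6275 -.1538 .15 83.8
```

```text
time: 24.8
tool_pos: [0.4446, -0.149, 0.0033]
tool_rot: [-1.571, -0.0, -0.134]
contact_force: [-0.2, -0.7, 0.0]
opening: 0.0199
time: 25.5
tool_pos: [0.4437, -0.1485, 0.152]
tool_rot: [-1.57, 0.002, -0.109]
contact_force: [-0.3, 0.8, -0.1]
opening: 0.0199
t 25.5 pos [ 0.4437 -0.1485  0.152 ] phi 83.77 tiltdeg 0.15 j [-0.49  0.32  1.78  0.    1.04 -1.95] open 0.0199 F [-0.3  0.8 -0.1]
roll deg -0.03 | before-rot cm [18.33  0.16  1.47] | after-rot cm [18.33  0.16  1.46]
```

```bash
python3 -m crank '{"xyz":[[4.55,0,0.37],[4.55,0,0.37],[4.55,0,0.37],[4.55,0,0.37],[0,0,0],[0,0,0],[0,0,0],[0,0,0]],"roll":[0,0,0,0,0,0,0,0]}'
python3 g.py .6275 -.1538 .0235 83.8
python3 -c "
from h import *
shot('wrist','w15')"
```

```text
time: 26.3
tool_pos: [0.6259, -0.1539, 0.1532]
tool_rot: [-1.571, 0.001, -0.109]
contact_force: [-0.1, -0.4, -0.2]
opening: 0.0199
t 26.3 pos [ 0.6259 -0.1539  0.1532] phi 83.77 tiltdeg 0.06 j [-0.36  0.62  1.27 -0.    1.25 -1.82] open 0.0199 F [-0.1 -0.4 -0.2]
roll deg -0.03 | before-rot cm [ 0.17 12.97  0.03] | after-rot cm [ 0.17 12.97  0.03]
```

View pics/w15.png

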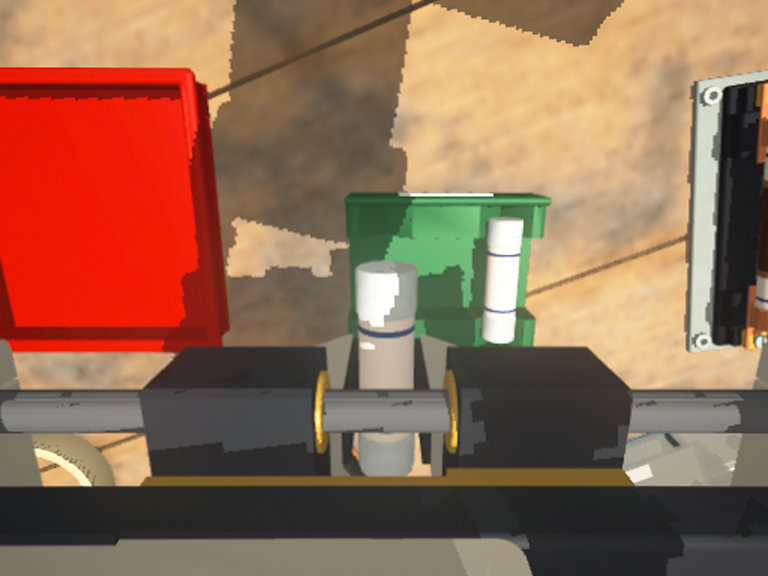

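```bash
python3 -m crank '{"xyz":[[0.1,3,0],[0,4,0],[0,2.7,0],[0,1.3,0],[0,1,0],[0,0.9,0],[0,0,0],[0,0,0],[0,0,0]],"roll":[0,0,0,0,0,0,0,0,0]}'
python3 g.py .6275 -.1538 .0235 83.8
python3 -c "
from h import *
shot('wrist','w16')"
```

```text
time: 27.25
tool_pos: [0.6288, -0.1543, 0.0255]
tool_rot: [-1.571, -0.002, -0.108]
contact_force: [-0.0, -0.2, -0.4]
opening: 0.0199
t 27.25 pos [ 0.6288 -0.1543  0.0255] phi 83.8 tiltdeg 0.12 j [-0.36  0.76  1.39  0.    0.99 -1.82] open 0.0199 F [-0.  -0.2 -0.4]
roll deg 0.0 | before-rot cm [-0.14  0.2   0.04] | after-rot cm [-0.14  0.2   0.04]
```

View pics/w16.png

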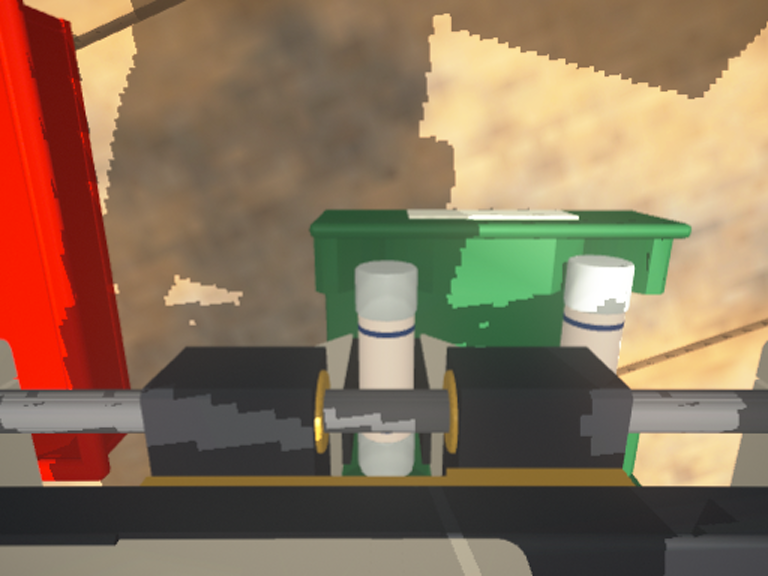

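```bash
python3 -m crank '{"xyz":[[-0.05,0.1,0],[0,0,0],[0,0,0],[0,0,0],[0,0,0],[0,-1,0],[0,-3,0],[0,-4,0],[0,-4,0],[0,-1,0],[0,0,0],[0,0,0]],"roll":[0,0,0,0,0,0,0,0,0,0,0,0]}' 0.1
python3 g.py .4511 .008 .13 155
python3 -c "
from h import *
shot('wrist','w17')"
```

```text
time: 28.5
tool_pos: [0.627, -0.1538, 0.1523]
tool_rot: [-1.57, 0.002, -0.108]
contact_force: [0.1, -0.3, -0.2]
opening: 0.0414
t 28.5 pos [ 0.627  -0.1538  0.1523] phi 83.8 tiltdeg 0.09 j [-0.36  0.62  1.27  0.    1.25 -1.82] open 0.0414 F [ 0.1 -0.3 -0.2]
roll deg -71.2 | before-rot cm [-19.23   2.27  14.18] | after-rot cm [ 7.23  2.23 22.77]
```

View pics/w17.png

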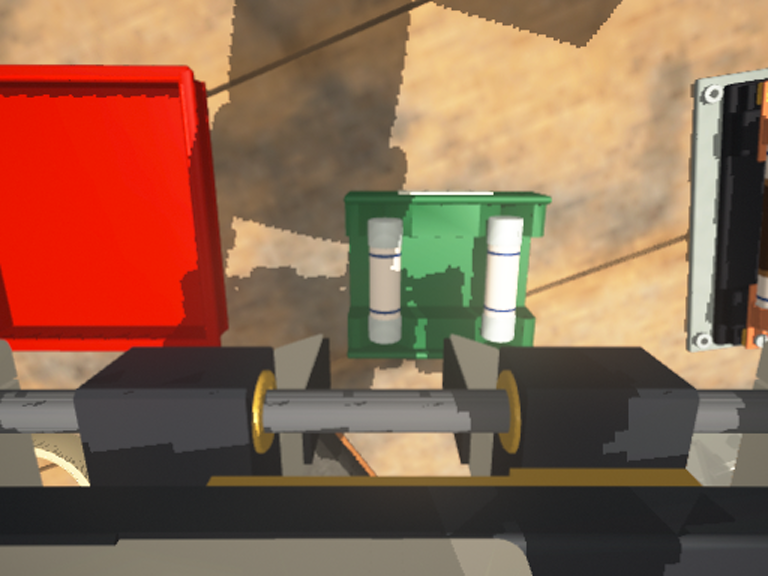

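Both short sound fuses are seated. Next the short blown one: translate first, then rotate.

```bash
python3 -m crank '{"xyz":[[-3.85,0.35,2.84],[-3.85,0.35,2.84],[-3.85,0.35,2.84],[-3.85,0.35,2.84],[-3.85,0.35,2.84],[0,0,0],[0,0,0],[0,0,0],[0,0,0],[0,0,0],[0,0,0],[0,0,0],[0,0,0],[0,0,0],[0,0,0],[0,0,0]],"roll":[0,0,0,0,0,-8,-8,-8,-8,-8,-8,-8,-8,-7.2,0,0]}' -0.1
python3 g.py .4511 .008 .004 155
python3 -c "
from h import *
shot('wrist','w18')"
```

```text
time: 30.15
tool_pos: [0.4509, 0.0081, 0.1348]
tool_rot: [-1.569, 0.001, 1.131]
contact_force: [-0.7, 0.1, -0.3]
opening: 0.0507
t 30.15 pos [0.4509 0.0081 0.1348] phi 154.8 tiltdeg 0.13 j [-0.15  0.32  1.85  0.    0.98 -2.85] open 0.0507 F [-0.7  0.1 -0.3]
roll deg -0.2 | before-rot cm [ 1.000e-02  1.308e+01 -5.000e-02] | after-rot cm [ 1.000e-02  1.308e+01 -5.000e-02]
```

View pics/w18.png

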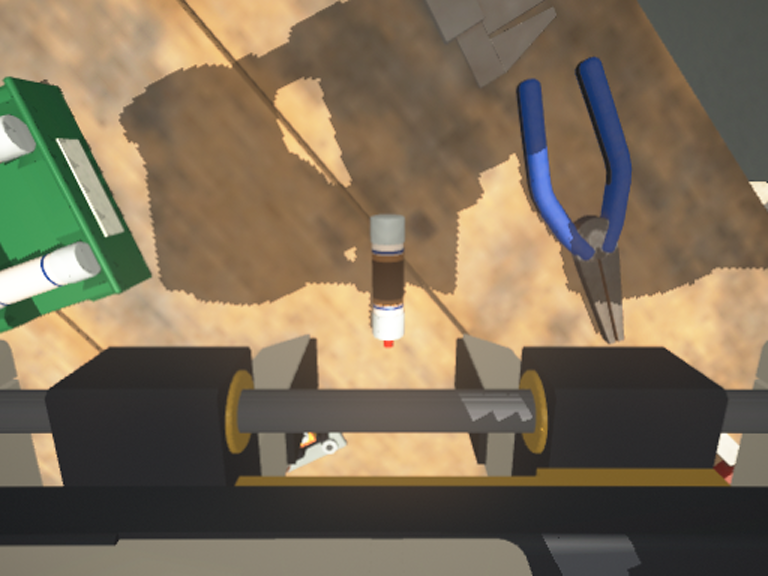

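```bash
python3 -m crank '{"xyz":[[0.3,3,0],[0,4,0],[0,3,0],[0,1.5,0],[0,1.2,0],[0,0.4,0],[0,0,0],[0,0,0],[0,0,0],[0,0,0]],"roll":[0,0,0,0,0,0,0,0,0,0]}'
python3 -m crank '{"xyz":[[0,0.1,0],[0,0,0],[0,0,0],[0,0,0],[0,0,0],[0,0,0],[0,0,0],[0,0,0],[0,0,0]],"roll":[0,0,0,0,0,0,0,0,0]}' 1 35
python3 -m crank '{"xyz":[[0,-2,0],[0,-4,0],[0,-5,0],[0,-4,0],[0,0,0],[0,0,0],[0,0,0],[0,0,0],[0,0,0],[0,0,0],[0,0,0],[0,0,0],[0,0,0],[0,0,0]],"roll":[0,0,0,0,8,8,8,8,8,8,8,8,7,0]}'
python3 g.py .569 -.365 .13 83.8
```

```text
time: 31.2
tool_pos: [0.4533, 0.0106, 0.0054]
tool_rot: [-1.572, -0.0, 1.134]
contact_force: [-0.6, 0.3, -0.6]
opening: 0.0504
time: 32.1
tool_pos: [0.4528, 0.0107, 0.0038]
tool_rot: [-1.571, 0.0, 1.135]
contact_force: [0.1, 0.6, -0.6]
opening: 0.0196
time: 33.5
tool_pos: [0.4527, 0.0107, 0.1537]
tool_rot: [-1.571, 0.0, -0.106]
contact_force: [-0.3, -0.5, 0.1]
opening: 0.0198
t 33.5 pos [0.4527 0.0107 0.1537] phi 83.94 tiltdeg 0.02 j [-0.15  0.29  1.82  0.    1.03 -1.61] open 0.0198 F [-0.3 -0.5  0.1]
roll deg 0.14 | before-rot cm [ 15.53   2.36 -36.13] | after-rot cm [ 15.62   2.36 -36.1 ]
```

```bash
python3 -m crank '{"xyz":[[1.73,0,-4.01],[1.73,0,-4.01],[1.73,0,-4.01],[1.73,0,-4.01],[1.73,0,-4.01],[1.73,0,-4.01],[1.73,0,-4.01],[1.73,0,-4.01],[1.73,0,-4.01],[0,0,0],[0,0,0],[0,0,0]],"roll":[0,0,0,0,0,0,0,0,0,0,0,0]}'
python3 g.py .569 -.365 .01 83.8
python3 -c "
from h import *
shot('wrist','w19')"
```

```text
time: 34.7
tool_pos: [0.5697, -0.3634, 0.1535]
tool_rot: [-1.57, 0.001, -0.103]
contact_force: [-0.3, 1.7, -0.3]
opening: 0.0198
t 34.7 pos [ 0.5697 -0.3634  0.1535] phi 84.12 tiltdeg 0.07 j [-0.68  0.68  1.16  0.    1.3  -2.15] open 0.0198 F [-0.3  1.7 -0.3]
roll deg 0.32 | before-rot cm [-0.05 14.35 -0.18] | after-rot cm [-0.04 14.35 -0.18]
```

View pics/w19.png

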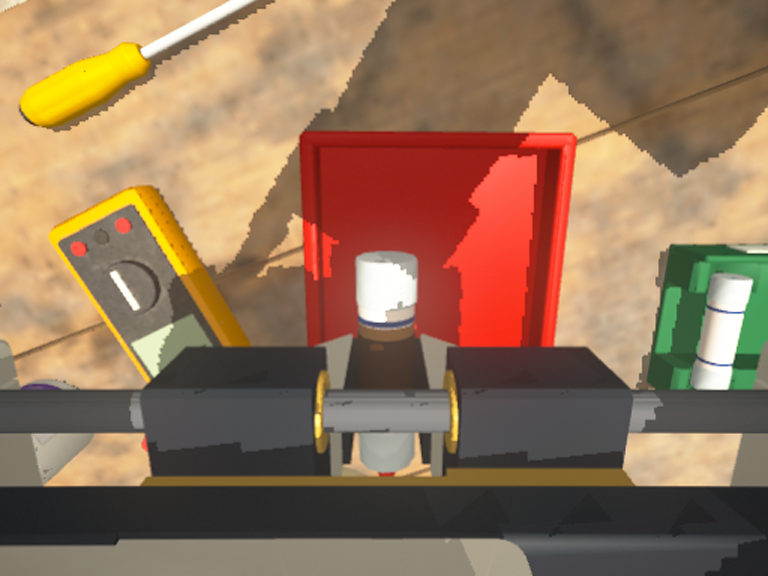

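```bash
python3 - <<'E'
from h import *
c=load('s1')
print(np.round(ray(c,np.array([(413,156),(413,132),(425,140),(403,140)])/1.5,[0,.08,.04,.04]),3))
c=load('w19');print(np.round(ray(c,np.array([(305,135),(574,135),(95,400),(90,440)])/1.5,[.032,.032,0.02,.02]),3))
crop_('s3','c19',(200,60,360,180),4.5)
E
```

```text
[[ 0.649 -0.607  0.   ]
 [ 0.654 -0.617  0.08 ]
 [ 0.629 -0.638  0.04 ]
 [ 0.681 -0.615  0.04 ]]
[[ 0.483 -0.4    0.032]
 [ 0.499 -0.249  0.032]
 [ 0.64  -0.572  0.02 ]
 [ 0.67  -0.584  0.02 ]]
```

View pics/c19.png

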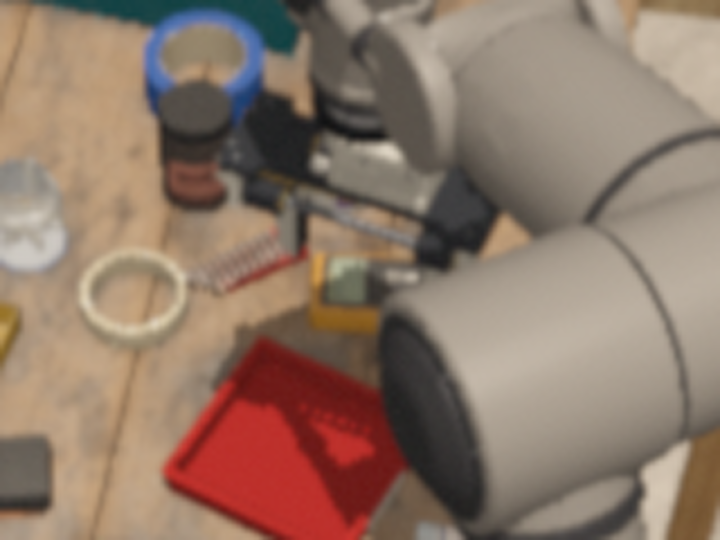

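```bash
python3 -m crank '{"xyz":[[0,3,0.3],[0,4,0],[0,3,0],[0,1.8,0],[0,1.4,0],[0,0.9,0],[0,0,0],[0,0,0]],"roll":[0,0,0,0,0,0,0,0]}'
python3 g.py .569 -.365 .01 83.8
python3 -m crank '{"xyz":[[0,0,0],[0,0,0],[0,0,0],[0,0,0],[0,-1,0],[0,-3,0],[0,-4,0],[0,-5,0],[0,-1,0],[0,0,0],[0,0,0]],"roll":[0,0,0,0,0,0,0,0,0,0,0]}' 0.35
python3 g.py .6229 .0807 .15 92.3
python3 -c "
from h import *
shot('wrist','w20')"
```

```text
time: 35.55
tool_pos: [0.5709, -0.3617, 0.0138]
tool_rot: [-1.572, -0.001, -0.104]
contact_force: [-0.1, 0.2, -0.9]
opening: 0.0199
t 35.55 pos [ 0.5709 -0.3617  0.0138] phi 84.03 tiltdeg 0.09 j [-0.68  0.82  1.29  0.    1.03 -2.14] open 0.0199 F [-0.1  0.2 -0.9]
roll deg 0.23 | before-rot cm [-0.15  0.38 -0.34] | after-rot cm [-0.15  0.38 -0.35]
time: 36.65
tool_pos: [0.5698, -0.3611, 0.1519]
tool_rot: [-1.57, 0.001, -0.105]
contact_force: [0.1, -0.2, -0.6]
opening: 0.0299
t 36.65 pos [ 0.5698 -0.3611  0.1519] phi 84.0 tiltdeg 0.09 j [-0.68  0.68  1.17  0.    1.3  -2.14] open 0.0299 F [ 0.1 -0.2 -0.6]
roll deg -8.3 | before-rot cm [ 0.66  0.23 44.49] | after-rot cm [ 7.08  0.22 43.93]
```

View pics/w20.png

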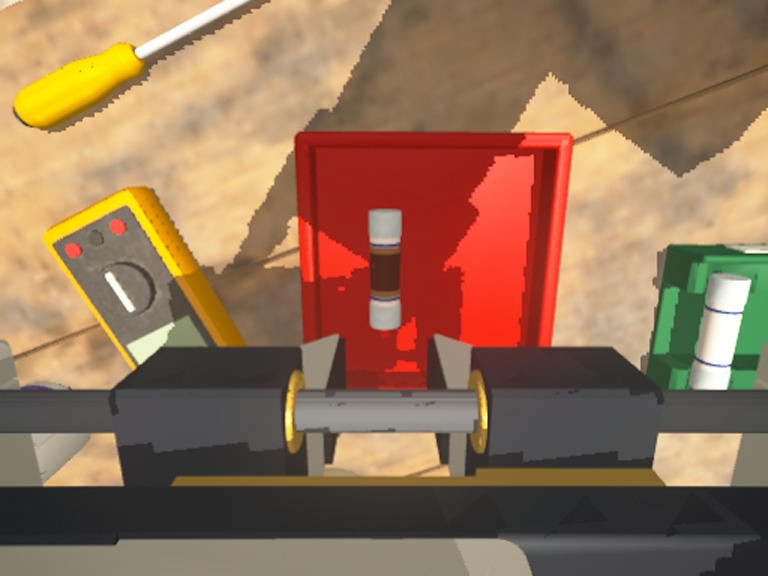

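```bash
python3 -m crank '{"xyz":[[0,0,0],[0.71,0,4.39],[0.71,0,4.39],[0.71,0,4.39],[0.71,0,4.39],[0.71,0,4.39],[0.71,0,4.39],[0.71,0,4.39],[0.71,0,4.39],[0.71,0,4.39],[0.71,0,4.39],[0,0,0],[0,0,0],[0,0,0]],"roll":[-8.3,0,0,0,0,0,0,0,0,0,0,0,0,0]}' -0.1
python3 g.py .6229 .0807 .018 92.3
python3 -c "
from h import *
shot('wrist','w21')"
```

```text
time: 38.1
tool_pos: [0.623, 0.0789, 0.1515]
tool_rot: [-1.571, 0.002, 0.039]
contact_force: [-0.4, -0.7, -0.1]
opening: 0.0504
t 38.1 pos [0.623  0.0789 0.1515] phi 92.26 tiltdeg 0.13 j [ 0.    0.59  1.32 -0.    1.23 -1.61] open 0.0504 F [-0.4 -0.7 -0.1]
roll deg -0.04 | before-rot cm [ 0.02 13.35  0.18] | after-rot cm [ 0.02 13.35  0.18]
```

View pics/w21.png

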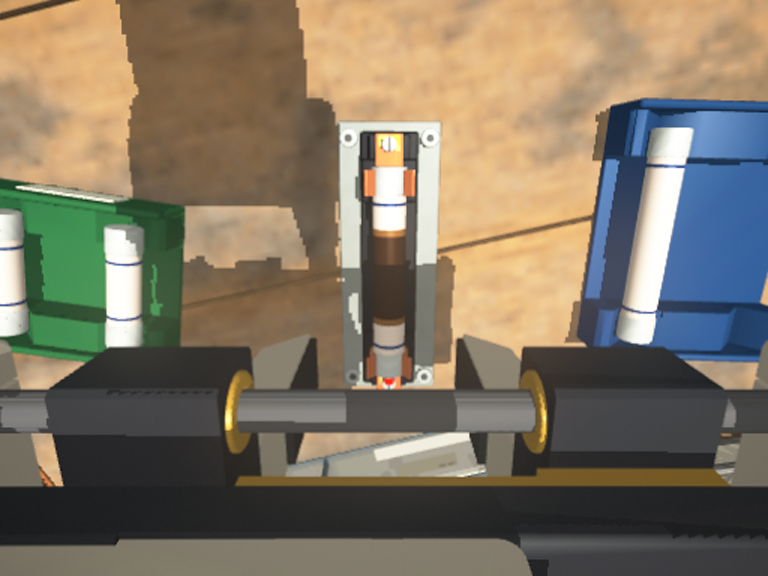

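```bash
python3 -m crank '{"xyz":[[0,3,0.15],[0,4,0],[0,3,0],[0,1.5,0],[0,1,0],[0,0.6,0],[0,0,0],[0,0,0],[0,0,0]],"roll":[0,0,0,0,0,0,0,0,0]}'
python3 g.py .6229 .0807 .018 92.3
python3 -m crank '{"xyz":[[0,0,0],[0,0,0],[0,0,0],[0,0,0],[0,0,0],[0,0,0],[0,0,0],[0,0,0],[0,0,0]],"roll":[0,0,0,0,0,0,0,0,0]}' 1 55
python3 g.py .6229 .0807 .018 92.3
```

```text
time: 39.05
tool_pos: [0.6243, 0.0815, 0.023]
tool_rot: [-1.571, -0.002, 0.04]
contact_force: [-0.0, 1.5, -0.0]
opening: 0.0505
t 39.05 pos [0.6243 0.0815 0.023 ] phi 92.3 tiltdeg 0.13 j [ 0.01  0.74  1.45 -0.    0.96 -1.6 ] open 0.0505 F [-0.   1.5 -0. ]
roll deg 0.0 | before-rot cm [-0.15  0.5  -0.07] | after-rot cm [-0.15  0.5  -0.07]
time: 39.95
tool_pos: [0.6237, 0.0809, 0.022]
tool_rot: [-1.571, -0.0, 0.04]
contact_force: [-0.6, -5.5, 3.4]
opening: 0.0193
t 39.95 pos [0.6237 0.0809 0.022 ] phi 92.3 tiltdeg 0.04 j [ 0.01  0.74  1.45 -0.    0.96 -1.6 ] open 0.0193 F [-0.6 -5.5  3.4]
roll deg -0.0 | before-rot cm [-0.08  0.4  -0.02] | after-rot cm [-0.08  0.4  -0.02]
```

```bash
python3 -m crank '{"xyz":[[0,-0.4,0],[0,-0.4,0],[0,-0.4,0],[0,-0.4,0],[0,-1,0],[0,-3,0],[0,-4,0],[0,-4,0],[0,0,0],[0,0,0],[0,0,0]],"roll":[0,0,0,0,0,0,0,0,8.4,0,0]}' 1 55
python3 g.py .577 -.301 .15 83.9
python3 -c "
from h import *
shot('wrist','w22')"
```

```text
time: 41.05
tool_pos: [0.6232, 0.0819, 0.158]
tool_rot: [-1.57, 0.0, -0.103]
contact_force: [0.0, -0.2, -0.4]
opening: 0.0193
t 41.05 pos [0.6232 0.0819 0.158 ] phi 84.12 tiltdeg 0.02 j [ 0.01  0.59  1.32  0.    1.24 -1.46] open 0.0193 F [ 0.  -0.2 -0.4]
roll deg 0.22 | before-rot cm [ -0.67   0.78 -38.56] | after-rot cm [ -0.52   0.78 -38.56]
```

View pics/w22.png

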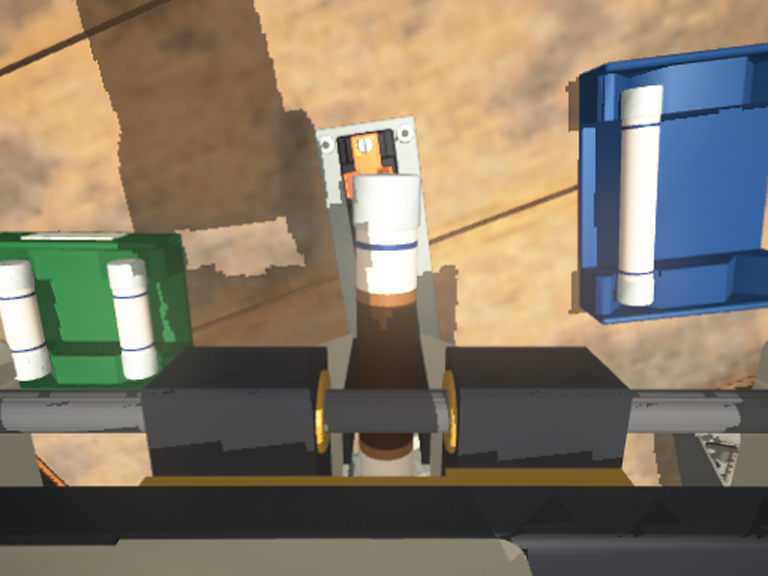

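```bash
python3 -m crank '{"xyz":[[-0.14,0,-4.28],[-0.14,0,-4.28],[-0.14,0,-4.28],[-0.14,0,-4.28],[-0.14,0,-4.28],[-0.14,0,-4.28],[-0.14,0,-4.28],[-0.14,0,-4.28],[-0.14,0,-4.28],[0,0,0],[0,0,0],[0,0,0]],"roll":[0,0,0,0,0,0,0,0,0,0,0,0]}'
python3 g.py .571 -.300 .014 83.9
python3 -c "
from h import *
shot('wrist','w23')"
```

```text
time: 42.3
tool_pos: [0.57, -0.299, 0.157]
tool_rot: [-1.569, 0.001, -0.105]
contact_force: [0.1, 0.7, -1.7]
opening: 0.0191
t 42.3 pos [ 0.57  -0.299  0.157] phi 84.0 tiltdeg 0.1 j [-0.6   0.62  1.27  0.    1.26 -2.07] open 0.0191 F [ 0.1  0.7 -1.7]
roll deg 0.1 | before-rot cm [ 0.13 14.3  -0.1 ] | after-rot cm [ 0.13 14.3  -0.1 ]
```

View pics/w23.png

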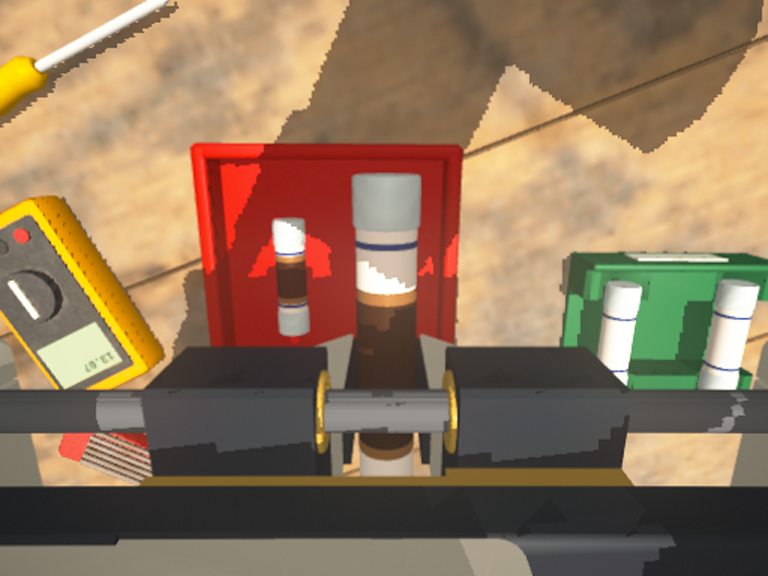

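```bash
python3 -m crank '{"xyz":[[0.1,3,-0.1],[0,4,0],[0,3,0],[0,1.8,0],[0,1.4,0],[0,1.2,0],[0,0,0],[0,0,0],[0,0,0]],"roll":[0,0,0,0,0,0,0,0,0]}'
python3 g.py .571 -.300 .01 83.9
python3 -m crank '{"xyz":[[0,0,0],[0,0,0],[0,0,0],[0,0,0],[0,0,0],[0,-1,0],[0,-3,0],[0,-4,0],[0,-5,0],[0,-4,0],[0,0,0],[0,0,0]],"roll":[0,0,0,0,0,0,0,0,0,0,0,0]}' 0.35
python3 g.py .6229 .0807 .15 92.3
python3 -c "
from h import *
shot('wrist','w24'); shot('side','s24'); shot('scene','v24',4,(190,160,340,300))"
```

```text
time: 43.25
tool_pos: [0.5717, -0.3017, 0.0151]
tool_rot: [-1.572, -0.002, -0.106]
contact_force: [0.6, -0.8, -0.8]
opening: 0.0195
t 43.25 pos [ 0.5717 -0.3017  0.0151] phi 83.91 tiltdeg 0.13 j [-0.6   0.77  1.4   0.    0.97 -2.07] open 0.0195 F [ 0.6 -0.8 -0.8]
roll deg 0.01 | before-rot cm [-0.09  0.51  0.16] | after-rot cm [-0.09  0.51  0.16]
time: 44.45
tool_pos: [0.5713, -0.3015, 0.1855]
tool_rot: [-1.572, -0.003, -0.106]
contact_force: [-0.7, 0.5, -1.3]
opening: 0.03
t 44.45 pos [ 0.5713 -0.3015  0.1855] phi 83.9 tiltdeg 0.17 j [-0.6   0.6   1.22  0.    1.32 -2.07] open 0.03 F [-0.7  0.5 -1.3]
roll deg -8.4 | before-rot cm [ 1.06  3.5  38.56] | after-rot cm [ 6.68  3.52 37.99]
```

View pics/w24.png

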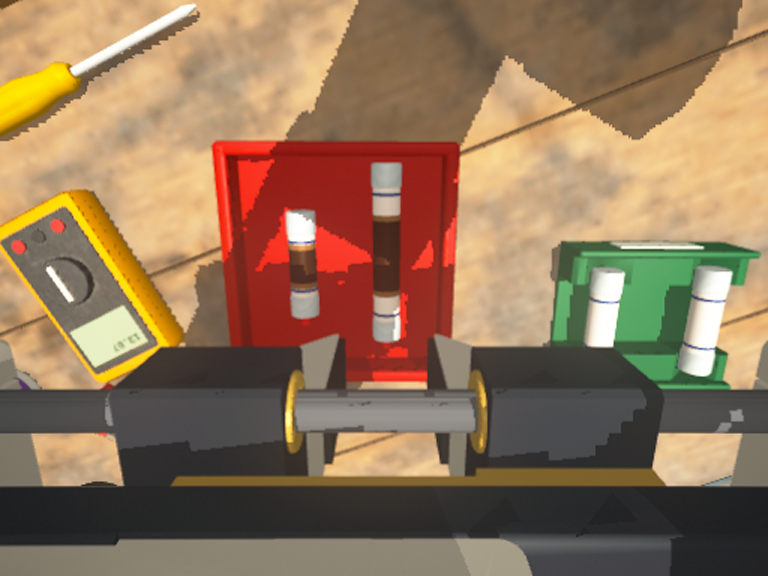

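View pics/v24.png

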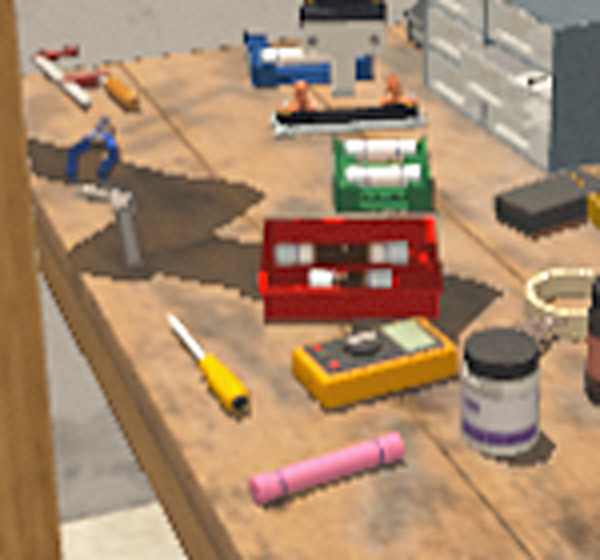

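```bash
python3 - <<'E'
from h import *
def chk(fn,px,C,yaw):
    P=ray(load(fn),np.array(px)/1.5-.17,.034)[:,:2]; a=np.radians(yaw); R=np.array([[np.cos(a),np.sin(a)],[-np.sin(a),np.cos(a)]])
    L=(P-C)@R.T*1000; print(fn,np.round(L.mean(0),1),'ang',round(np.degrees(np.arctan2(*(L[1]-L[0])[::-1])),1))
C=np.array([.632,-.118])
chk('w17',[(385,256),(385,314)],C,-6.2); chk('w17',[(503,254),(500,311)],C,-6.2)
chk('w9',[(386,199),(385,326)],np.array([.5925,.273]),.7)
E
```

```text
w17 [  3.5 -36.4] ang -0.0
w17 [ 1.9 34.5] ang 0.9
w9 [  1.4 -35.1] ang -0.4
```

All within tolerance. The gripper is clear, so I'm handing in.

```bash
python3 -c "
from cell import robot
print(robot.observe()['time'],robot.hand_in())"
```

```text
the job is handed in; nothing more can be done
44.6 None
```

All five fuses are sorted and I handed the job in at 44.6 s. The long sound fuse is in the blue rack and the two short sound ones are in the green rack. Both blown fuses are in the red bin, the long one pulled up out of its clips.

- **Racks:** The wrist pictures taken after each release put the three fuses within 2 mm across, 4 mm along and 1° of their pockets. I judged seating depth by eye only; all three look fully down.
- **Bin:** The last wrist and scene pictures show both blown fuses lying inside, with the gripper empty and about 18 cm above the bench.
- **Went wrong:** My first grasp of the long sound fuse closed too late and missed, leaving the fuse undisturbed. On the second descent the fingertips pressed the bench with about 28 N before I backed off.

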